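# Make up the sampling kit and the balance-check kit

## Task

Make up two kits from the stock on the lab bench, one item to a compartment, each standing upright on the compartment floor: in the tray with three compartments the steel core ring goes in the middle, with the white sample bottle and the amber jar in the two end compartments (either way round); in the tray with two compartments go the small brass weight and the black cuvette case (either way round). Lower each item in rather than dropping it, and leave the large weight, the beaker and the porcelain dish standing where they are.

Things in the scene. Friction and masses are not known exactly. Their poses are not given: they have to be found in the camera images.
- tray3: Sampling kit tray: low open grey plastic tray, 226 x 78 mm, 18 mm high, in one row of three equal square compartments, each 70 x 70 mm inside. Floor and all walls 4 mm thick (the compartment floor lies 4 mm above the origin), compartment floors 14 mm deep. Origin at the centre of its underside; x runs along the row, so the compartment centres lie at x = -74, 0 and +74 mm, y = 0. Does not move. It may stand to the left or the right of the stock, somewhat turned.
- tray2: Balance-check kit tray: the same kind of low grey tray but shorter, 152 x 78 mm, 18 mm high, with two square compartments, 70 x 70 mm inside, floor and walls 4 mm. Origin at the centre of its underside; x along the row, compartment centres at x = -37 and +37 mm, y = 0. Does not move. Stands on the other side of the stock from the sampling tray.
- bottle: White plastic sample bottle, round, 38 mm diameter, 88 mm high in all, straight-sided from its foot up to about 50 mm, narrower shoulder and white cap above. About 90 g. Origin at the centre of its underside, z up. Stands upright and loose on the bench among the stock.
- jar: Squat amber glass jar with a black lid, round, 56 mm high in all: body 48 mm diameter up to about 25 mm height, then a short shoulder and a neck of 39 mm, and the lid 43 mm diameter, straight-sided from 40 to 56 mm height. The lid is fast and the jar can be lifted by it. About 130 g. Origin at the centre of its underside, z up. Stands upright and loose on the bench among the stock.
- ring: Soil core ring: plain bright steel tube section standing on end, open at top and bottom, 50 mm outside, 44 mm inside, 50 mm high. About 170 g. Origin at the centre of its underside, z up. Stands upright and loose on the bench among the stock.
- weight: The SMALL brass calibration weight: cylinder of 32 mm diameter, 30 mm high, with a narrow neck and a knob on top, 20 mm diameter, straight-sided from 38 to 54 mm height (54 mm in all); it can be lifted by the knob. About 200 g. Origin at the centre of its underside, z up. Stands upright and loose on the bench among the stock.
- case: Small black plastic cuvette case, a lidded box (shut, one piece) 54 mm along x, 32 mm along y, 48 mm high, with a grey seam and a tiny clasp (1 mm proud) in the middle of its -y face. About 80 g. Origin at the centre of its underside, z up. Stands upright and loose on the bench among the stock.
- big_weight: The LARGE brass calibration weight, same form as the small one: 44 mm diameter, 72 mm high in all, about 500 g. Stays where it is. Origin at the centre of its underside, z up.
- beaker: Empty glass beaker, 66 mm diameter at the rim, 90 mm high. Stays where it is. Origin at the centre of its underside, z up.
- dish: White porcelain evaporating dish (bowl), 66 mm diameter at the rim, 30 mm high. Stays where it is. Origin at the centre of its underside, z up.
There are look-alikes about, which are no part of the job. Leave any green or turquoise look-alike of the jar alone.

How it is judged:
By the outcome, as a careful person would: the job done as asked, in the order asked, and still so for the second after the job is handed in, with the robot touching nothing.
It also fails if it takes over 136 s, if anything falls off the work surface, if the arm or the gripper's body presses on something with over 40 N, if the wrist force passes 120 N, or if a joint passes its speed limit or range.

## Robot

A 6-joint arm with a two-finger parallel gripper is mounted at the origin on the work surface. World frame = base frame: x ahead of the robot, y to its left, z up, the work surface at z = 0. Lengths are in m, angles in rad, forces in N, time in s.
With the tool pointing down it reaches from about 0.25 to 0.725 m from the base axis. Payload 4 kg.
Tool frame: the origin (TCP) lies at the very end of the fingers, on their centre line; the grasp point (between the pads) lies 19 mm behind it; z points along the fingers, y is the direction in which the jaws open and shut (so a half turn about z gives the same grasp; the last joint's range is limited). The gripper opens to 85 mm and grips with 20 to 120 N. Pads are 22 mm wide; open, the fingers measure 114 mm over their backs; the gripper's body (76 mm by 85 mm) begins 54 mm behind the grasp point. The pads swing forward as they close: fully open they stand 13 mm farther back than shut.
Start: joints at [-1.278, 0.241, 0.005, 1.335, 0, 1.571], TCP at [0.144, -0.479, 0.231] pointing down, gripper open.
Joint ranges: [-2.72, 2.72], [-1.05, 1.87], [-1.09, 1.28], [-1.99, 2.15], [-1.42, 1.44], [-3.14, 3.14]. Speed limits (rad/s): [2.79, 2.79, 3.14, 3.14, 3.14, 3.14].

## Interface

Orientations are given as a unit quaternion [x, y, z, w].
In Python, from workcell import bot gives the robot as it stands.
- The arm moves only by the shell command python3 -m crank 'ROWS'. ROWS is JSON, a list that holds one entry, the list of rows, each a list of 5 numbers: the shift along the tool's x, y, z in mm, then the turn about the tool's z in degrees, then the closure in counts, from 0 (fully open) to 255 (shut). In form: [[[tx, ty, tz, turn, grip], ...]]. A call has 1 to 12 rows; each row shifts and turns the pose as measured when the row begins, along the tool's axes as they then stand; what a row does not reach is not made up. A row lasts 1/8 s, in which the tool goes at most 62.5 mm and 10.7 degrees, less where a joint would pass 70% of its speed; a pose out of reach is approached as far as the arm can. A call is refused whole if a number of a shift passes 62.5 or a number of a turn 10.7, either way. A call with a gripper value outside its range is refused whole. The fingers move at their own pace and stop on an object; the grip force is fixed at half the most. Time passes only in rows, so rows that do not move let the fingers close. It gives the time, the measured TCP pose, the force and the opening at its end, in the units of the state.
- bot.get_obs(): the state, without advancing time (a new reading comes with each control period).
- bot.camera(name): name is "scene" or "top" or "wrist"; returns a dict with "img" (480x640x3 uint8, blue, green, red), "depth" (480x640 float32, m along the optical axis (not along the pixel's ray), 0 where there is no reading), "fx", "fy", "cx", "cy" (pixels), "R" (3x3) and "t" (3): a world point X has camera coordinates R X + t; the wrist camera has in their place "T_tool_cam" (4x4, takes a point from camera to tool coordinates, whose origin is the TCP and whose axes are the flange's). Camera axes: x right, y down, z forward; pixel columns grow to the right and rows downward; lengths in m; the calibration is good to about 2 mm. A picture is of the moment at which its call begins: read the wrist's pose just before it.
- bot.job_done(): hands the job in, once; it reports no verdict.
The state is a dict: "clock": time; "joint_pos": joint angles; "joint_vel": joint speeds; "tau": joint torques, N m; "eef_pos": TCP position; "tool_rot": TCP orientation; "ft_force": force on the tool from outside, world axes, zero at the start; "ft_torque": the same for the moment, N m; "grip_width": finger opening in m.
Only numpy, scipy, OpenCV 4.12 (cv2) and the standard library are available. Lean on these libraries where they do the work, as an engineer would, in place of code of your own. Each camera call takes 0.05 s, during which the arm holds its last target.

## Working session

There is one attempt and no reset: what is moved stays moved. The work goes in short steps, Python scripts to look and compute and a shell command to move; the robot and the scene stay as the last step left them, time stands still between calls to the robot, and variables do not carry over. Pictures are saved under pics/ and viewed, and the job is handed in when it is done.

```bash
ls; mkdir -p pics; python3 - <<'E'
from workcell import bot
import cv2,numpy as np
o=bot.get_obs(); print({k:np.round(v,3).tolist() for k,v in o.items()})
for n in("top","scene"):
    c=bot.camera(n); cv2.imwrite(f"pics/{n}0.png",c["img"]); np.savez(f"{n}0.npz",**c)
    print(n,c["fx"],c["cx"],c["cy"],np.round(c["R"],3).tolist(),c["t"])
c=bot.camera("wrist"); cv2.imwrite("pics/w0.png",c["img"]); print(c["T_tool_cam"])
E
```

```text
pics
{'clock': 0.0, 'joint_pos': [-1.278, 0.241, 0.004, 1.335, 0.0, 1.571], 'joint_vel': [-0.0, 0.0, -0.0, 0.0, 0.001, 0.001], 'tau': [-0.001, -37.232, 25.24, 0.017, -0.0, 0.0], 'eef_pos': [0.144, -0.478, 0.23], 'tool_rot': [0.989, 0.146, -0.0, -0.001], 'ft_force': [-0.274, -0.761, 0.093], 'ft_torque': [0.01, 0.055, -0.031], 'grip_width': 0.086}
top 510.99605266841826 318.83844816238843 241.43082074359577 [[-0.008, -1.0, 0.009], [-0.989, 0.007, -0.151], [0.151, -0.01, -0.988]] [-0.00128191  0.60235329  1.06042832]
scene 542.0462368201252 323.1389322307696 232.63292363852048 [[-0.554, 0.832, 0.014], [0.673, 0.458, -0.581], [-0.49, -0.313, -0.814]] [ 0.34507534 -0.3894497   1.27070121]
[[ 4.33850470e-04 -9.62883026e-01 -2.69918672e-01  6.81249050e-02]
 [ 9.99999755e-01  5.66197565e-04 -4.12463726e-04 -2.23663153e-04]
 [ 5.49981616e-04 -2.69918427e-01  9.62883036e-01 -1.42631259e-01]
 [ 0.00000000e+00  0.00000000e+00  0.00000000e+00  1.00000000e+00]]
```

View pics/top0.png

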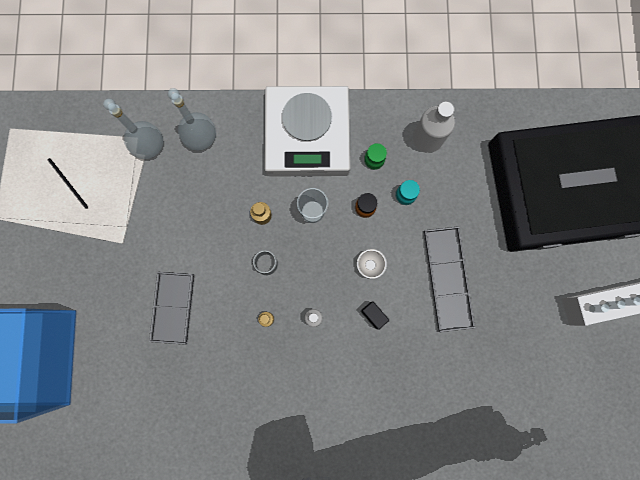

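View pics/scene0.png

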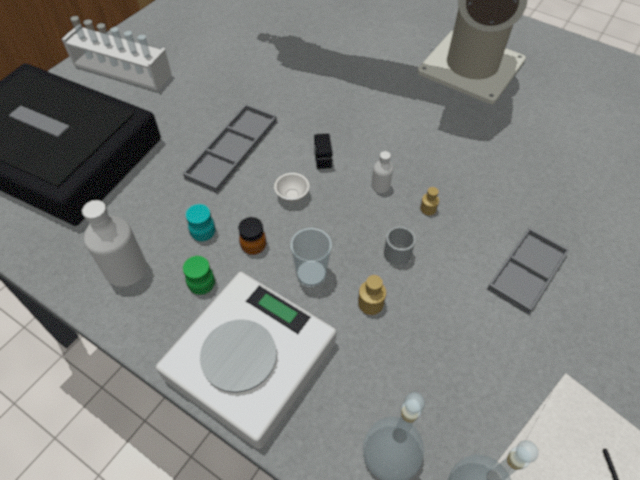

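The top view (pixels) shows these candidates:

| Wanted item | Chosen | Look-alikes |
|---|---|---|
| Small weight | (265,319) | Large weight (260,212) |
| Bottle | (313,317) | Big flask-bottle (437,120) |
| Amber jar | (366,205) | Green (376,155), turquoise (408,192) |
| Ring | (264,262) | Beaker (312,205), dish (371,264) |
| Cuvette case | (375,315) | Big black case (565,180) |
| tray2 | (172,308) | – |
| tray3 | (448,279) | – |

Next I check these choices in a close crop.

```bash
cat > h.py <<'E'
import numpy as np,cv2
from scipy.spatial.transform import Rotation as Ro
def load(n): return dict(np.load(n))
def ray(c,uv):
    uv=np.atleast_2d(uv).astype(float)
    d=np.c_[(uv[:,0]-c["cx"])/c["fx"],(uv[:,1]-c["cy"])/c["fy"],np.ones(len(uv))]
    R,t=c["R"],c["t"]; return -R.T@t, d@R
def onz(c,uv,z):
    o,d=ray(c,uv); return o+d*((z-o[2])/d[:,2])[:,None]
def proj(c,X):
    X=np.atleast_2d(X)@c["R"].T+c["t"]; return np.c_[X[:,0]/X[:,2]*c["fx"]+c["cx"],X[:,1]/X[:,2]*c["fy"]+c["cy"]]
def wristcam(bot):
    o=bot.get_obs(); c=bot.camera("wrist"); T=np.eye(4); T[:3,:3]=Ro.from_quat(o["tool_rot"]).as_matrix(); T[:3,3]=o["eef_pos"]
    M=np.linalg.inv(T@c["T_tool_cam"]); c["R"]=M[:3,:3]; c["t"]=M[:3,3]; return c
E
python3 - <<'E'
from h import *
c=load("top0.npz")
cr=c["img"][190:350,140:480]; cv2.imwrite("pics/crop.png",cv2.resize(cr,None,fx=2.35,fy=2.35,interpolation=cv2.INTER_CUBIC))
# depth-derived heights
v,u=np.mgrid[0:480,0:640]; d=c["depth"]
P=np.stack([(u-c["cx"])/c["fx"]*d,(v-c["cy"])/c["fy"]*d,d],-1); W=(P-c["t"])@c["R"]
for n,(a,b) in dict(bw=(260,208),w=(265,317),bot=(313,314),jar=(366,201),case=(375,313),ringrim=(264,250),table=(320,350)).items():
    print(n,np.round(W[b,a],3))
E
```

```text
bw [0.671 0.119 0.073]
w [0.441 0.109 0.054]
bot [0.446 0.008 0.089]
jar [ 0.688 -0.108  0.061]
case [ 0.448 -0.123  0.051]
ringrim [0.584 0.112 0.048]
table [ 0.369 -0.007  0.   ]
```

View pics/crop.png

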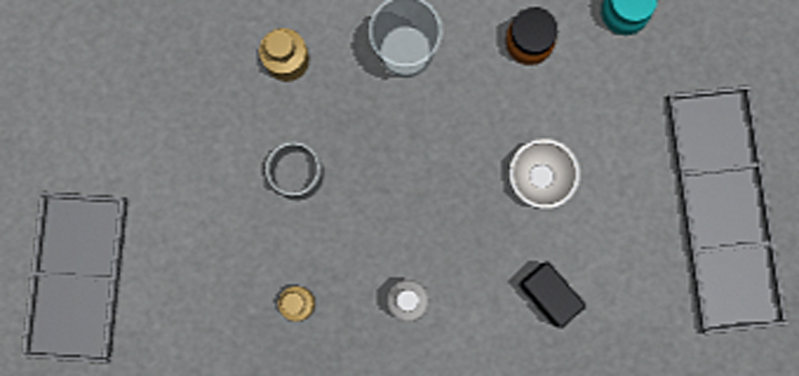

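The crop confirms the choices: small weight (295,302), bottle (407,300), ring (293,170), amber jar with black lid (531,35), case (552,294), and the trays at the left and right edges. Next I measure positions.

```bash
cat > meas.py <<'E'
from h import *
c=load("top0.npz"); print("cam",np.round(-c["R"].T@c["t"],3))
v,u=np.mgrid[0:480,0:640]; d=c["depth"]
P=np.stack([(u-c["cx"])/c["fx"]*d,(v-c["cy"])/c["fy"]*d,d],-1); W=(P-c["t"])@c["R"]
Z=W[...,2]
def blob(x0,y0,r,zlo,zhi):
    m=(np.abs(u-x0)<r)&(np.abs(v-y0)<r)&(Z>zlo)&(Z<zhi)&(d>0); return m
for n,x,y,r,z in [("ring",264,260,22,.05),("bottlecap",313,316,18,.088),("jar",366,203,18,.056),("weight",265,318,18,.054),("case",375,314,22,.048),("dish",371,264,25,.03),("beaker",312,202,25,.09),("bigw",260,210,22,.072)]:
    m=blob(x,y,r,z-.008,z+.008); pts=np.c_[u[m],v[m]].astype(np.float32)
    X=onz(c,pts,z)[:,:2]; 
    (cc,wh,a)=cv2.minAreaRect((X*1000).astype(np.float32)); ce,ra=cv2.minEnclosingCircle((X*1000).astype(np.float32))
    print(n,len(pts),"rect c",np.round(cc,1),"wh",np.round(wh,1),"ang",round(a,1),"mean",np.round(X.mean(0)*1000,1),"circ",np.round(ce,1),round(ra,1))
for n,x,y,r in [("tray2",172,308,45),("tray3",448,279,60)]:
    m=blob(x,y,r,.011,.03); pts=np.c_[u[m],v[m]]
    X=onz(c,pts,.018)[:,:2]*1000; r_=cv2.minAreaRect(X.astype(np.float32)); print(n,len(pts),np.round(r_[0],1),np.round(r_[1],1),round(r_[2],1))
    g=cv2.cvtColor(c["img"],cv2.COLOR_BGR2GRAY); m=((np.abs(u-x)<r)&(np.abs(v-y)<r)&(g<60)); 
    X=onz(c,np.c_[u[m],v[m]],.018)[:,:2]*1000; r_=cv2.minAreaRect(X.astype(np.float32)); print(" dark",m.sum(),np.round(r_[0],1),np.round(r_[1],1),round(r_[2],1)); print(np.round(cv2.boxPoints(r_)).tolist())
E
python3 meas.py
```

```text
cam [0.435 0.005 1.139]
ring 115 rect c [559.1 112.2] wh [49.6 47.1] ang 0.3 mean [559.2 112.2] circ [558.9 111.9] 25.1
bottlecap 68 rect c [439.4   7.9] wh [16.3 18.1] ang 89.7 mean [439.7   8.3] circ [439.6   8.3] 9.2
jar 312 rect c [ 685.7 -109.8] wh [41.3 42.4] ang 88.9 mean [ 685.6 -110.2] circ [ 685.4 -110.2] 22.1
weight 71 rect c [437.2 109.7] wh [18.9 16.6] ang 89.5 mean [437.3 110.5] circ [437.4 110.1] 10.0
case 392 rect c [ 443.6 -123.1] wh [54.  32.3] ang 40.0 mean [ 443.6 -123.1] circ [ 443.8 -123.2] 29.9
dish 274 rect c [ 555.4 -119.4] wh [61.3 63.8] ang 88.9 mean [ 556.9 -120.8] circ [ 555.6 -119.2] 32.4
beaker 181 rect c [677.5   8.5] wh [63.1 64.5] ang 89.7 mean [680.6   9.3] circ [677.3   9.4] 33.3
bigw 123 rect c [670. 123.] wh [26.4 24.7] ang 26.5 mean [669.8 123. ] circ [669.5 123.6] 13.7
tray2 553 [463.9 316.2] [ 80.2 151.7] 85.4
 dark 172 [465.1 312.7] [ 78.3 150.8] 86.5
[[387.0, 278.0], [538.0, 269.0], [543.0, 347.0], [392.0, 356.0]]
tray3 863 [ 530.  -342.7] [228.6 185.9] 5.8
 dark 493 [ 530.9 -344.5] [226.8 191.4] 5.9
[[408.0, -261.0], [428.0, -451.0], [654.0, -428.0], [634.0, -238.0]]
```

```bash
cat >> meas.py <<'E'
print("----")
for n,x0,x1,y0,y1 in [("tray2",140,205,260,355),("tray3",415,480,215,340)]:
  for lo in (.008,.012,.015):
    m=(u>x0)&(u<x1)&(v>y0)&(v<y1)&(Z>lo)&(Z<.025); pts=np.c_[u[m],v[m]]
    X=onz(c,pts,.018)[:,:2]*1000; r_=cv2.minAreaRect(X.astype(np.float32)); print(n,lo,len(pts),np.round(r_[0],1),np.round(r_[1],1),round(r_[2],1),"W rect",[np.round(q,1) for q in cv2.minAreaRect((W[m][:,:2]*1000).astype(np.float32))])
im=[cv2.resize(c["img"][260:355,140:205],None,fx=6,fy=6,interpolation=cv2.INTER_NEAREST),cv2.resize(c["img"][225:335,415:480],None,fx=5.18,fy=5.18,interpolation=cv2.INTER_NEAREST)]
cv2.imwrite("pics/trays.png",np.hstack([im[0][:565],im[1][:565]]))
E
python3 meas.py | sed -n '/----/,$p'
```

```text
----
tray2 0.008 710 [463.9 315.9] [ 80.7 151.7] 85.4 W rect [array([464. , 317.2]), array([ 79.6, 151.9]), np.float64(85.4)]
tray2 0.012 525 [463.9 316.2] [ 80.2 151.7] 85.4 W rect [array([464. , 317.2]), array([ 79.6, 151.9]), np.float64(85.4)]
tray2 0.015 442 [464.  316.6] [ 79.3 151.7] 85.4 W rect [array([463.8, 317.1]), array([ 79.1, 152.2]), np.float64(85.8)]
tray3 0.008 1077 [ 521.9 -277.6] [225.8 106.1] 6.1 W rect [array([ 522.2, -278.8]), array([226.4, 104.6]), np.float64(6.2)]
tray3 0.012 751 [ 523.2 -290.6] [225.8  80.1] 6.1 W rect [array([ 523.6, -291.3]), array([226.4,  79.6]), np.float64(6.1)]
tray3 0.015 633 [ 523.3 -290.8] [225.8  79.4] 6.1 W rect [array([ 523.4, -291.3]), array([225.9,  79.5]), np.float64(6.1)]
```

View pics/trays.png

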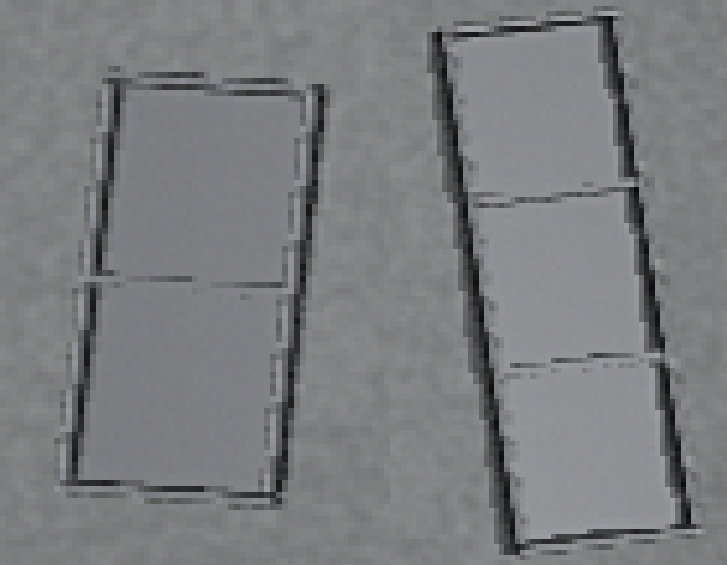

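```bash
cat > plan.py <<'E'
# usage: plan.py x y z psi(deg) : prints turn and shift in tool axes (after the turn)
import sys; from h import *; from workcell import bot
o=bot.get_obs(); R=Ro.from_quat(o["tool_rot"]).as_matrix(); psi=np.degrees(np.arctan2(R[1,0],R[0,0]))
print("t",round(o["clock"],2),"pos",np.round(o["eef_pos"]*1000 if hasattr(o["eef_pos"],'shape') else np.array(o["eef_pos"])*1000,1),"psi",round(psi,1),"tilt",np.round(R[:2,2],3),"w",round(float(o["grip_width"]),4),"F",np.round(o["ft_force"],1),"j",np.round(o["joint_pos"],2))
if len(sys.argv)>4:
    x,y,z,p=map(float,sys.argv[1:5]); turn=-((p-psi+180)%360-180)
    Rn=R@Ro.from_euler('z',turn,degrees=True).as_matrix()
    d=np.array([x,y,z])-np.array(o["eef_pos"])*1000
    print("turn",round(turn,1),"shift after turn",np.round(Rn.T@d,1),"| without turn",np.round(R.T@d,1))
E
python3 plan.py 559 112 170 6.1
python3 - <<'E'
from h import *
exec(open("meas.py").read().split("def blob")[0])
for n,x,y,z in [("teal",408,187,.056),("green",376,150,.056)]:
    m=(abs(u-x)<16)&(abs(v-y)<16)&(Z>.045)&(Z<.066); print(n,np.round(cv2.minEnclosingCircle((W[m][:,:2]*1000).astype(np.float32))[0]))
m=(u>485)&(u<560)&(v>140)&(v<250)&(Z>.05); q=W[m]; print("blackcase ymax",q[:,1].max(),q[q[:,0]<.65][:,1].max(),Z[m].max())
E
```

```text
t 0.15 pos [ 144.2 -478.3  230.6] psi 16.8 tilt [-0.     0.002] w 0.0852 F [0.5 0.3 0.6] j [-1.28  0.24  0.    1.34 -0.    1.57]
turn 10.7 shift after turn [ 475.2 -542.7   61.3] | without turn [ 567.6 -445.3   61.3]
cam [0.435 0.005 1.139]
teal [ 715. -204.]
green [ 798. -134.]
blackcase ymax 0.005195821739504161 0.005195821739504161 1.1392254382252331
```

```bash
python3 -m crank '[[[0,0,0,10.7,0],[39,-45,0,0,0],[39,-45,0,0,0],[39,-45,0,0,0],[39,-45,0,0,0],[39,-45,0,0,0],[39,-45,0,0,0],[39,-45,0,0,0],[39,-45,0,0,0],[39,-45,0,0,0],[39,-45,0,0,0],[39,-45,0,0,0]]]'; python3 plan.py 559 112 170 6.1
```

```text
clock: 1.65
eef_pos: [0.5333, 0.06, 0.2293]
tool_rot: [0.999, 0.053, 0.0, -0.005]
ft_force: [1.5, -0.2, -0.4]
grip_width: 0.0852
t 1.65 pos [533.3  60.  229.3] psi 6.1 tilt [-0.     0.009] w 0.0852 F [ 1.5 -0.2 -0.4] j [0.11 0.31 0.1  1.35 0.01 3.14]
turn 0.0 shift after turn [ 31.  -48.4  59.7] | without turn [ 31.  -48.4  59.7]
```

```bash
python3 -m crank '[[[0,0,0,-10.6,0],[0,0,0,-10.6,0],[0,0,0,-10.6,0],[0,0,0,-10.6,0],[0,0,0,-10.6,0],[0,0,0,-10.6,0],[0,0,0,-10.6,0],[0,0,0,-10.6,0],[0,0,0,-10.6,0],[0,0,0,-10.6,0],[0,0,0,-10.6,0],[0,0,0,-10.6,0]]]' >/dev/null;python3 -m crank '[[[0,0,0,-10.6,0],[0,0,0,-10.6,0],[0,0,0,-10.6,0],[0,0,0,-10.6,0],[0,0,0,-10.6,0],[0,0,0,0,0]]]'; python3 plan.py 559 112 130 186.1
python3 - <<'E'
from workcell import bot; from h import *
c=wristcam(bot); np.savez("w1.npz",**c); cv2.imwrite("pics/w1.png",c["img"]); print(proj(c,[[.559,.112,.05],[.437,.110,.054]]))
E
```

```text
clock: 3.9
eef_pos: [0.5306, 0.0643, 0.2189]
tool_rot: [-0.077, 0.997, 0.005, -0.01]
ft_force: [0.2, 0.0, -0.1]
grip_width: 0.0854
t 3.9 pos [530.6  64.3 218.9] psi -171.2 tilt [-0.02   0.008] w 0.0854 F [ 0.2  0.  -0.1] j [ 0.12  0.33  0.09  1.35  0.01 -0.04]
turn 2.7 shift after turn [-34.9  43.5  88.7] | without turn [-37.   41.8  88.7]
[[359.37803213 256.59563551]
 [384.57584337 119.81868585]]
```

View pics/w1.png

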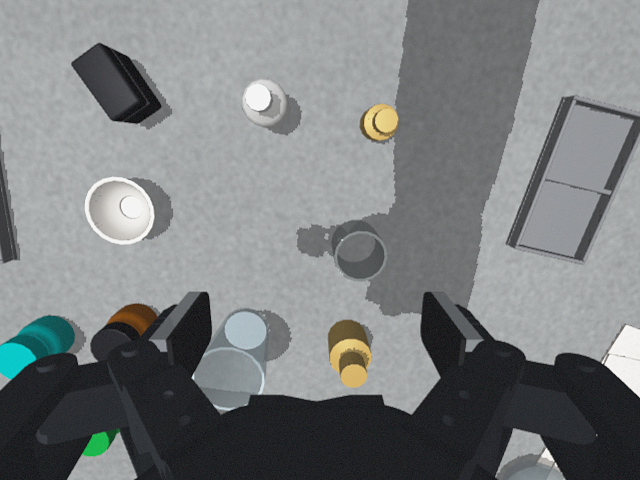

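```bash
python3 -m crank '[[[0,0,0,2.7,0],[-18,22,30,0,0],[-17,21,30,0,0],[0,0,20,0,0],[0,0,0,0,0]]]'; python3 plan.py 559 112 18 186.1
```

```text
clock: 4.58
eef_pos: [0.5609, 0.1123, 0.1367]
tool_rot: [-0.045, 0.999, 0.004, -0.009]
ft_force: [-0.1, -0.4, 0.1]
grip_width: 0.0856
t 4.58 pos [560.9 112.3 136.7] psi -174.9 tilt [-0.019  0.007] w 0.0856 F [-0.1 -0.4  0.1] j [0.19 0.45 0.05 1.19 0.01 0.1 ]
turn -1.0 shift after turn [ -0.2  -1.2 118.7] | without turn [ -0.2  -1.2 118.7]
```

```bash
python3 -m crank '[[[0,0,40,0,0],[0,-1,40,-1,0],[0,0,25,0,0],[0,0,11,0,0],[0,0,0,0,0]]]'; python3 plan.py 559 112 18 186.1
```

```text
clock: 5.2
eef_pos: [0.5639, 0.1122, 0.0241]
tool_rot: [-0.049, 0.999, 0.005, -0.004]
ft_force: [-0.1, 0.5, 0.5]
grip_width: 0.0854
t 5.2 pos [563.9 112.2  24.1] psi -174.4 tilt [-0.008  0.01 ] w 0.0854 F [-0.1  0.5  0.5] j [ 0.19  0.56 -0.09  0.93  0.01  0.09]
turn -0.5 shift after turn [4.9 0.2 6.1] | without turn [4.9 0.2 6.1]
```

```bash
python3 -m crank '[[[5,0,3,0,0],[0,0,3,0,0],[0,0,0,0,0]]]'; python3 plan.py 559 112 18 186.1;  python3 -m crank '[[[0,0,0,0,255],[0,0,0,0,255],[0,0,0,0,255],[0,0,0,0,255],[0,0,0,0,255],[0,0,0,0,255],[0,0,0,0,255],[0,0,0,0,255]]]';python3 plan.py
```

```text
clock: 5.58
eef_pos: [0.5611, 0.1121, 0.0212]
tool_rot: [-0.049, 0.999, 0.005, -0.001]
ft_force: [-0.4, 0.7, 0.5]
grip_width: 0.0858
t 5.58 pos [561.1 112.1  21.2] psi -174.4 tilt [-0.002  0.011] w 0.0858 F [-0.4  0.7  0.5] j [ 0.19  0.55 -0.11  0.91  0.01  0.09]
turn -0.5 shift after turn [2.1 0.1 3.2] | without turn [2.1 0.  3.2]
clock: 6.58
eef_pos: [0.5619, 0.1125, 0.0226]
tool_rot: [-0.049, 0.999, 0.006, 0.0]
ft_force: [0.3, 0.2, 2.0]
grip_width: 0.0486
t 6.58 pos [561.9 112.5  22.6] psi -174.4 tilt [-0.     0.011] w 0.0486 F [0.3 0.2 2. ] j [ 0.19  0.55 -0.11  0.91  0.01  0.09]
```

```bash
python3 -m crank '[[[0,0,-15,0,255],[0,0,-40,0,255],[0,0,-40,0,255],[0,0,-40,0,255],[0,0,0,0,255]]]'; python3 plan.py 526 -291 150 186.1
python3 - <<'E'
from workcell import bot; from h import *
c=wristcam(bot); cv2.imwrite("pics/w2.png",c["img"])
E
```

```text
clock: 7.2
eef_pos: [0.5608, 0.1105, 0.1622]
tool_rot: [-0.049, 0.999, 0.005, -0.002]
ft_force: [0.6, -0.5, -2.7]
grip_width: 0.0491
t 7.2 pos [560.8 110.5 162.2] psi -174.4 tilt [-0.004  0.011] w 0.0491 F [ 0.6 -0.5 -2.7] j [0.19 0.42 0.08 1.23 0.01 0.09]
turn -0.5 shift after turn [  77.2 -395.7    8. ] | without turn [  73.7 -396.3    8. ]
```

View pics/w2.png

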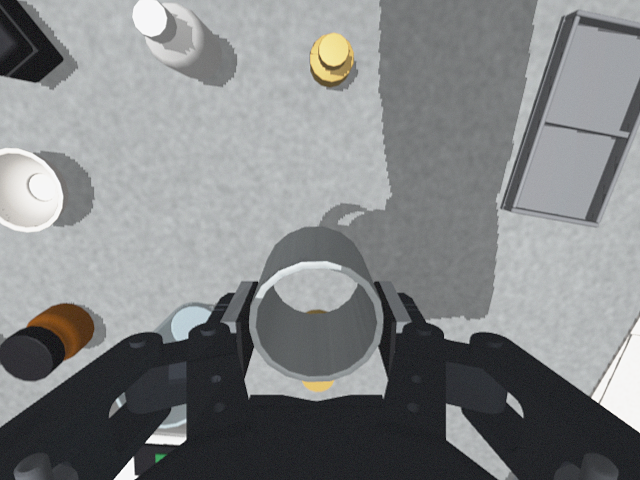

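```bash
python3 - <<'E'
from workcell import bot; from h import *
c=wristcam(bot); print(np.round(onz(c,[[317,322]],.1896)*1000,1))
E
python3 -m crank '[[[10,-60,0,0,255],[11,-60,0,0,255],[11,-60,0,0,255],[11,-60,0,0,255],[11,-60,0,0,255],[11,-60,0,0,255],[10,-38,0,0,255],[0,0,0,0,255]]]'; python3 plan.py 526 -291 60 186.1
```

```text
[[554.4 110.2 189.6]]
clock: 8.3
eef_pos: [0.5128, -0.3012, 0.1356]
tool_rot: [-0.051, 0.998, 0.01, -0.019]
ft_force: [-0.1, 0.2, -2.8]
grip_width: 0.0484
t 8.3 pos [ 512.8 -301.2  135.6] psi -174.1 tilt [-0.04   0.019] w 0.0484 F [-0.1  0.2 -2.8] j [-0.53  0.52  0.16  1.26 -0.   -0.63]
turn -0.2 shift after turn [-17.1   7.   75.2] | without turn [-17.    7.1  75.2]
```

```bash
python3 -m crank '[[[0,0,0,0,255],[0,0,0,0,255],[0,0,0,0,255],[0,0,0,0,255]]]' >/dev/null; python3 plan.py; python3 -m crank '[[[-8,3,0,0,255],[-8,3,0,0,255],[0,0,0,0,255]]]'>/dev/null; python3 plan.py; python3 -m crank '[[[0,0,20,0,255],[0,0,20,0,255],[0,0,0,0,255]]]'>/dev/null; python3 plan.py 529 -291 60 186.1
```

```text
t 8.8 pos [ 511.8 -296.6  132.6] psi -173.8 tilt [-0.045  0.023] w 0.0488 F [ 0.1 -0.7 -1.8] j [-0.52  0.52  0.15  1.26 -0.   -0.63]
t 9.18 pos [ 529.2 -287.4  132.7] psi -173.7 tilt [-0.044  0.022] w 0.0487 F [ 0.2 -0.6 -2.4] j [-0.5   0.54  0.18  1.27 -0.   -0.61]
t 9.55 pos [ 528.3 -286.5   92.5] psi -173.7 tilt [-0.043  0.021] w 0.0487 F [ 0.2  0.4 -0.9] j [-0.5   0.56  0.12  1.17 -0.   -0.61]
turn 0.2 shift after turn [-1.6 -5.3 32.3] | without turn [-1.5 -5.4 32.3]
```

```bash
python3 -m crank '[[[0,0,-15,0,255],[0,0,-15,0,255],[0,0,-15,0,255],[0,0,-15,0,255]]]' >/dev/null; python3 plan.py; python3 -m crank '[[[0,0,50,0,255],[0,0,0,0,255]]]'>/dev/null; python3 plan.py; python3 -m crank '[[[0,0,-50,0,255],[0,0,0,0,255]]]'>/dev/null; python3 plan.py 529 -291 60 186.1;  python3 -m crank '[[[30,0,0,0,255],[30,0,0,0,255],[0,0,0,0,255]]]'>/dev/null; python3 plan.py;python3 -m crank '[[[-30,0,0,0,255],[-30,0,0,0,255],[0,0,0,0,255]]]'>/dev/null; python3 plan.py
```

```text
t 10.05 pos [ 532.5 -288.9  160.3] psi -173.7 tilt [-0.038  0.019] w 0.0489 F [ 0.7 -0.3 -1.5] j [-0.5   0.52  0.23  1.32 -0.   -0.61]
t 10.3 pos [ 534.  -290.   116.8] psi -173.7 tilt [-0.028  0.013] w 0.0489 F [-1.3  0.1 -2.6] j [-0.5   0.54  0.15  1.21 -0.   -0.61]
t 10.55 pos [ 537.6 -291.9  174.1] psi -173.7 tilt [-0.021  0.01 ] w 0.0485 F [ 0.2  0.3 -1. ] j [-0.5   0.51  0.25  1.34 -0.   -0.61]
turn 0.2 shift after turn [  6.2   0.4 114.3] | without turn [  6.2   0.5 114.3]
t 10.93 pos [ 479.1 -299.8  181.6] psi -173.7 tilt [-0.013  0.005] w 0.049 F [ 0.8  0.4 -1. ] j [-0.56  0.41  0.11  1.29 -0.   -0.67]
t 11.3 pos [ 542.7 -294.2  185.5] psi -173.8 tilt [-0.006  0.002] w 0.0484 F [-0.4 -0.3 -1.7] j [-0.5   0.5   0.27  1.34 -0.   -0.6 ]
```

```bash
python3 - <<'E'
from workcell import bot; from h import *
c=wristcam(bot); cv2.imwrite("pics/w3.png",c["img"])
o=bot.get_obs();print(np.array(o["eef_pos"])*1000)
for x in(0,-.003,-.006): print(proj(c,[np.array(o["eef_pos"])+[x,0,.0274]]))
# tray corners expected
a=np.radians(6.1);A=np.array([np.cos(a),np.sin(a)]);B=np.array([-A[1],A[0]]);C=np.array([.5234,-.2912])
print(np.round(proj(c,[np.r_[C+sx*.113*A+sy*.039*B,.018] for sx,sy in[(1,1),(1,-1),(-1,-1),(-1,1)]])))
E
```

```text
[ 541.68133695 -294.3452975   185.61201072]
[[315.04156739 328.49730908]]
[[315.93710378 321.13591778]]
[[316.84365527 313.68398131]]
[[360. 313.]
 [280. 313.]
 [273.  56.]
 [370.  57.]]
```

View pics/w3.png

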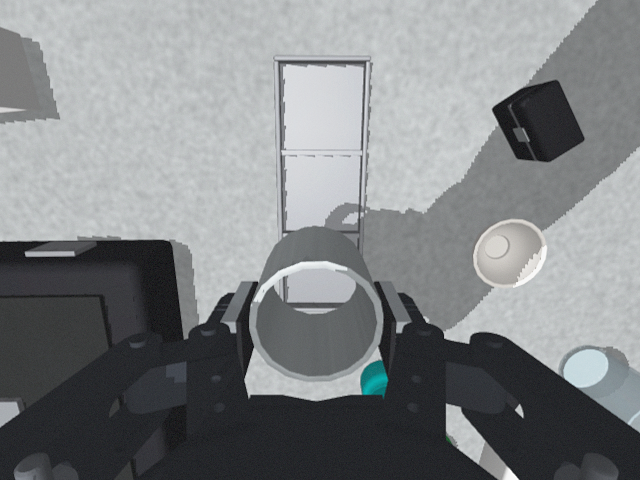

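```bash
python3 - <<'E'
from workcell import bot; from h import *
c=wristcam(bot)
a=np.radians(6.1);A=np.array([np.cos(a),np.sin(a)]);C=np.array([.5234,-.2912])
for x in(-.113,-.109,-.039,-.035,.035,.039,.109,.113): print(x,np.round(proj(c,np.r_[C+x*A,.018])))
g=cv2.resize(c["img"][40:320,260:390],None,fx=2.1,fy=2.1,interpolation=cv2.INTER_CUBIC); cv2.imwrite("pics/w4.png",g)
E
python3 plan.py 526.2 -291 90 186.1
```

```text
-0.113 [[321.  58.]]
-0.109 [[321.  64.]]
-0.039 [[321. 153.]]
-0.035 [[321. 158.]]
0.035 [[320. 236.]]
0.039 [[320. 240.]]
0.109 [[320. 310.]]
0.113 [[320. 314.]]
t 11.4 pos [ 540.7 -294.4  185.4] psi -173.8 tilt [-0.008  0.002] w 0.0487 F [-0.4  0.6 -1.7] j [-0.5   0.5   0.27  1.34 -0.   -0.6 ]
turn 0.1 shift after turn [13.3  4.6 95.5] | without turn [13.3  4.6 95.5]
```

View pics/w4.png

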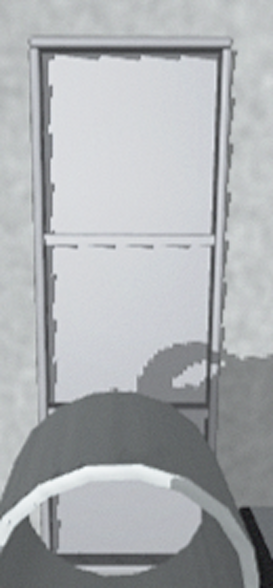

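```bash
python3 -m crank '[[[7,2,30,0,255],[6,2,30,0,255],[0,0,30,0,255],[0,0,25,0,255],[0,0,15,0,255],[0,0,0,0,255]]]'>/dev/null; python3 plan.py 526.2 -291 28 186.1
```

```text
t 12.15 pos [ 524.2 -293.1   55.8] psi -174.0 tilt [-0.006 -0.   ] w 0.0488 F [ 0.1 -0.5 -0.9] j [-0.51  0.56  0.02  1.03 -0.   -0.61]
turn -0.1 shift after turn [-2.4  1.9 27.8] | without turn [-2.4  1.9 27.8]
```

```bash
python3 -m crank '[[[-3,2,8,0,255],[0,0,8,0,255],[0,0,6,0,255],[0,0,3,0,255],[0,0,0,0,255]]]'>/dev/null; python3 plan.py 526.2 -291 27 186.1
```

```text
t 12.78 pos [ 529.1 -291.8   32.2] psi -174.0 tilt [-0.001 -0.003] w 0.0491 F [ 0.2  0.1 -0.5] j [-0.5   0.59 -0.    0.97 -0.   -0.61]
turn -0.1 shift after turn [2.8 1.2 5.2] | without turn [2.8 1.2 5.2]
```

```bash
python3 -m crank '[[[3,1,2,0,255],[0,0,2,0,255],[0,0,2,0,255],[0,0,0,0,255]]]'>/dev/null; python3 plan.py 526.2 -291 27 186.1
```

```text
t 13.28 pos [ 526.3 -291.5   26.9] psi -174.0 tilt [ 0.001 -0.004] w 0.0486 F [-0.3 -0.2 -1. ] j [-0.5   0.59 -0.02  0.96 -0.   -0.61]
turn -0.1 shift after turn [ 0.   0.5 -0.1] | without turn [ 0.   0.5 -0.1]
```

```bash
python3 -m crank '[[[0,0,1,0,255],[0,0,0,0,255]]]'; python3 -m crank '[[[0,0,1,0,255],[0,0,0,0,255]]]'; python3 plan.py
```

```text
clock: 13.52
eef_pos: [0.5264, -0.2915, 0.0269]
tool_rot: [-0.052, 0.999, -0.002, 0.0]
ft_force: [-0.5, -0.3, -1.4]
grip_width: 0.0487
clock: 13.78
eef_pos: [0.5265, -0.2915, 0.0269]
tool_rot: [-0.052, 0.999, -0.002, 0.001]
ft_force: [-1.0, 0.3, 0.1]
grip_width: 0.0485
t 13.78 pos [ 526.5 -291.5   26.9] psi -174.0 tilt [ 0.002 -0.004] w 0.0485 F [-1.   0.3  0.1] j [-0.5   0.59 -0.02  0.96 -0.   -0.61]
```

```bash
python3 -m crank '[[[0,0,2,0,255],[0,0,0,0,255]]]'; python3 -m crank '[[[0,0,0,0,200],[0,0,0,0,120],[0,0,0,0,60],[0,0,0,0,0],[0,0,0,0,0],[0,0,0,0,0],[0,0,0,0,0]]]'; python3 plan.py
```

```text
clock: 14.02
eef_pos: [0.5266, -0.2916, 0.027]
tool_rot: [-0.052, 0.999, -0.002, 0.001]
ft_force: [-0.3, -0.5, -1.3]
grip_width: 0.0486
clock: 14.9
eef_pos: [0.5273, -0.292, 0.0259]
tool_rot: [-0.052, 0.999, -0.003, 0.002]
ft_force: [-0.7, 0.5, -0.6]
grip_width: 0.0857
t 14.9 pos [ 527.3 -292.    25.9] psi -174.0 tilt [ 0.003 -0.005] w 0.0857 F [-0.7  0.5 -0.6] j [-0.5   0.59 -0.02  0.95 -0.   -0.61]
```

```bash
python3 -m crank '[[[0,0,-15,0,0],[0,0,-40,0,0],[0,0,-40,0,0],[0,0,-40,0,0],[0,0,-30,0,0],[0,0,0,0,0]]]'>/dev/null; python3 - <<'E'
from workcell import bot; from h import *
c=bot.camera("top"); 
cv2.imwrite("pics/t1.png",cv2.resize(c["img"][180:360,140:480],None,fx=2.3,fy=2.3,interpolation=cv2.INTER_CUBIC))
c=wristcam(bot); cv2.imwrite("pics/w5.png",c["img"])
E
python3 plan.py 439.5 8 170 186
```

```text
t 15.75 pos [ 525.5 -290.6  198.1] psi -174.0 tilt [ 0.002 -0.004] w 0.0854 F [-0.2  0.3  0.6] j [-0.5   0.45  0.22  1.34 -0.   -0.61]
turn -0.0 shift after turn [ 54.4 306.1  26.6] | without turn [ 54.5 306.   26.6]
```

View pics/w5.png

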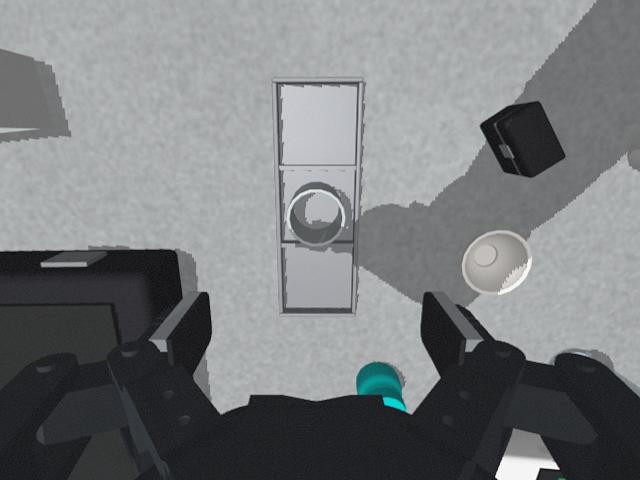

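The ring stands upright in the middle compartment (wrist picture (316,215)). Next is the bottle.

```bash
python3 -m crank '[[[9,51,0,0,0],[9,51,0,0,0],[9,51,0,0,0],[9,51,0,0,0],[9,51,0,0,0],[0,0,0,0,0]]]'>/dev/null; python3 plan.py 439.5 8 130 186
```

```text
t 16.5 pos [445.7 -34.  186.7] psi -174.1 tilt [-0.016  0.001] w 0.0852 F [ 0.4 -0.1 -0.4] j [-0.08  0.18 -0.2   1.22 -0.   -0.18]
turn -0.1 shift after turn [ 0.9 42.3 56.8] | without turn [ 0.9 42.3 56.8]
```

```bash
python3 -m crank '[[[0,21,0,0,0],[0,20,20,0,0],[0,0,30,0,0],[0,0,0,0,0]]]'>/dev/null; python3 - <<'E'
from workcell import bot; from h import *
c=wristcam(bot); cv2.imwrite("pics/w6.png",c["img"]); print(proj(c,[[.4395,.008,.088],[.4395,.008,0]]))
E
python3 plan.py 439.5 8 18 186
```

```text
[[319.17474894 267.13775082]
 [317.95485714 230.72351316]]
t 17.05 pos [440.2   5.6 133.4] psi -174.2 tilt [-0.02  -0.001] w 0.0853 F [ 0.5  0.  -0.1] j [ 0.01  0.21 -0.3   1.08 -0.   -0.09]
turn -0.2 shift after turn [ -1.9   2.3 115.4] | without turn [ -1.9   2.3 115.4]
```

View pics/w6.png

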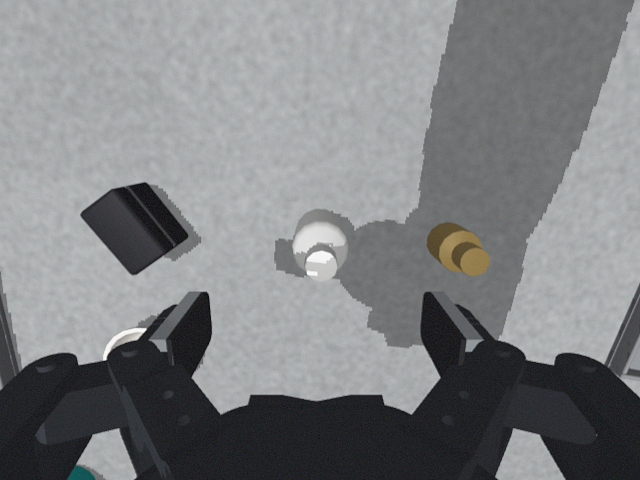

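The cap is at (320,266), where the measurement predicts (319,267). Descending.

```bash
python3 -m crank '[[[-2,2,30,0,0],[0,0,30,0,0],[0,0,20,0,0],[0,0,0,0,0]]]'>/dev/null; python3 plan.py 439.5 8 19 186
```

```text
t 17.55 pos [445.8   4.9  55.6] psi -174.5 tilt [-0.012 -0.001] w 0.0855 F [-0.3 -0.5  0.7] j [ 0.01  0.31 -0.41  0.87 -0.   -0.08]
turn -0.5 shift after turn [ 5.5  3.7 36.6] | without turn [ 5.6  3.7 36.6]
```

```bash
python3 -m crank '[[[6,4,15,0,0],[0,0,12,0,0],[0,0,8,0,0],[0,0,0,0,0]]]'>/dev/null; python3 plan.py 439.5 8 19 186
```

```text
t 18.05 pos [444.4   7.   23.8] psi -174.6 tilt [-0.003 -0.002] w 0.0853 F [-0.1 -0.2 -0.1] j [ 0.02  0.35 -0.46  0.77 -0.   -0.08]
turn -0.6 shift after turn [4.8 1.5 4.8] | without turn [4.8 1.5 4.8]
```

```bash
python3 -m crank '[[[5,1,3,0,0],[1,0,2,0,0],[0,0,0,0,0]]]'>/dev/null; python3 plan.py 439.5 8 19 186; python3 -m crank '[[[0,0,0,0,255],[0,0,0,0,255],[0,0,0,0,255],[0,0,0,0,255],[0,0,0,0,255],[0,0,0,0,255],[0,0,0,0,255],[0,0,0,0,255]]]'>/dev/null;python3 plan.py
```

```text
t 18.43 pos [438.8   7.4  19.4] psi -174.7 tilt [-0.001 -0.002] w 0.0852 F [-0.   0.1 -0.3] j [ 0.02  0.34 -0.48  0.75 -0.   -0.08]
turn -0.7 shift after turn [-0.7  0.6  0.4] | without turn [-0.7  0.6  0.4]
t 19.43 pos [439.5   7.6  20. ] psi -174.6 tilt [ 0.    -0.001] w 0.0361 F [ 0.4 -0.4 -0.2] j [ 0.02  0.34 -0.47  0.75 -0.   -0.08]
```

```bash
python3 -m crank '[[[0,0,-15,0,255],[0,0,-40,0,255],[0,0,-40,0,255],[0,0,-40,0,255],[0,0,0,0,255]]]'>/dev/null; python3 plan.py 449.8 -299.1 150 186.1
```

```text
t 20.05 pos [437.7   7.6 157.1] psi -174.6 tilt [-0.005 -0.002] w 0.0362 F [ 0.1 -0.3 -2.5] j [ 0.02  0.17 -0.28  1.12 -0.   -0.07]
turn -0.7 shift after turn [  20.6 -306.3    7.6] | without turn [  16.6 -306.5    7.6]
```

```bash
python3 -m crank '[[[4,-50,-5,0,255],[4,-50,-5,0,255],[4,-50,-5,0,255],[4,-50,-5,0,255],[4,-50,-5,0,255],[0,-30,0,0,255],[0,0,0,0,255]]]'>/dev/null; python3 plan.py 449.8 -299.1 100 186.1
```

```text
t 20.93 pos [ 440.5 -278.7  172.3] psi -174.4 tilt [-0.018  0.005] w 0.0366 F [-1.2  0.5 -0.6] j [-0.56  0.33 -0.03  1.23 -0.01 -0.66]
turn -0.5 shift after turn [ -8.3 -21.8  72. ] | without turn [ -8.5 -21.7  72. ]
```

```bash
python3 -m crank '[[[-8,-11,0,-0.5,255],[0,-11,30,0,255],[0,0,30,0,255],[0,0,0,0,255]]]'>/dev/null; python3 plan.py 449.8 -299.1 26 186.1
python3 - <<'E'
from workcell import bot; from h import *
c=wristcam(bot); cv2.imwrite("pics/w7.png",c["img"])
a=np.radians(6.1);A=np.array([np.cos(a),np.sin(a)]);B=np.array([-A[1],A[0]]);C=np.array([.5234,-.2912])
print(np.round(proj(c,[np.r_[C+x*A+y*B,.018] for x,y in[(-.113,-.039),(-.113,.039),(-.037,-.039),(-.037,.039)]])))
E
```

```text
t 21.43 pos [ 450.7 -297.2  108. ] psi -173.6 tilt [-0.021  0.008] w 0.0363 F [-0.1  0.9 -0.6] j [-0.58  0.42 -0.08  1.1  -0.01 -0.69]
turn 0.3 shift after turn [-0.5 -2.6 82. ] | without turn [-0.5 -2.6 82. ]
[[252. 184.]
 [371. 185.]
 [256. 292.]
 [366. 292.]]
```

View pics/w7.png

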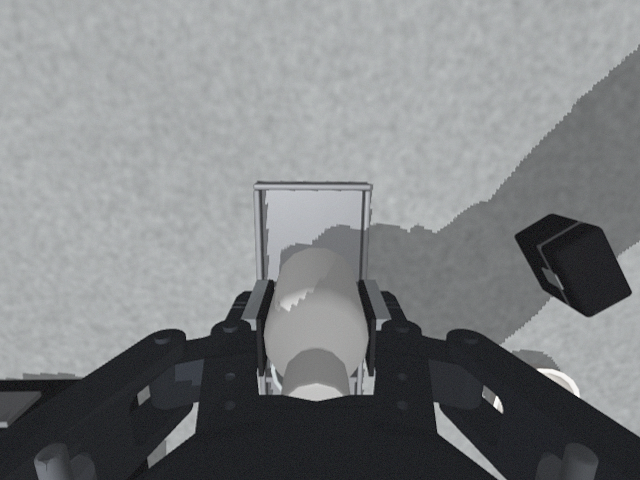

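The near wall of the tray runs from (254,184) to (372,184), as predicted, and the bottle is held straight. Lowering.

```bash
python3 -m crank '[[[0,-2,20,0,255],[0,0,20,0,255],[0,0,15,0,255],[0,0,8,0,255],[0,0,0,0,255]]]'>/dev/null; python3 plan.py 449.8 -299.1 25 186.1
```

```text
t 22.1 pos [ 456.8 -300.5   51.2] psi -173.3 tilt [-0.009 -0.   ] w 0.0362 F [-0.1  0.1 -0.7] j [-0.58  0.48 -0.15  0.95 -0.01 -0.7 ]
turn 0.6 shift after turn [ 6.6  2.2 26.3] | without turn [ 6.6  2.2 26.3]
```

```bash
python3 -m crank '[[[7,2,6,0.5,255],[2,0,7,0,255],[0,0,6,0,255],[0,0,3,0,255],[0,0,0,0,255]]]'>/dev/null; python3 plan.py 449.8 -299.1 25 186.1
```

```text
t 22.73 pos [ 447.4 -300.2   29.2] psi -173.8 tilt [-0.007 -0.002] w 0.0363 F [ 0.6 -0.1 -0.4] j [-0.59  0.49 -0.19  0.89 -0.01 -0.7 ]
turn 0.1 shift after turn [-2.5  0.8  4.2] | without turn [-2.5  0.8  4.2]
```

```bash
python3 -m crank '[[[-2,1,2,0,255],[0,0,2,0,255],[0,0,1.5,0,255],[0,0,0,0,255]]]'>/dev/null; python3 plan.py 449.8 -299.1 24 186.1; python3 -m crank '[[[0,0,1.5,0,255],[0,0,0,0,255]]]'
```

```text
t 23.23 pos [ 450.1 -299.2   24.1] psi -173.8 tilt [-0.006 -0.003] w 0.0364 F [-0.2  0.1 -1.6] j [-0.58  0.5  -0.2   0.88 -0.01 -0.69]
turn 0.1 shift after turn [0.3 0.1 0.1] | without turn [0.3 0.1 0.1]
clock: 23.48
eef_pos: [0.4503, -0.2994, 0.0244]
tool_rot: [-0.054, 0.999, -0.001, -0.002]
ft_force: [-0.6, -0.8, -1.5]
grip_width: 0.0365
```

```bash
python3 -m crank '[[[0,0,0,0,200],[0,0,0,0,120],[0,0,0,0,60],[0,0,0,0,0],[0,0,0,0,0],[0,0,0,0,0],[0,0,-15,0,0],[0,0,-40,0,0],[0,0,-40,0,0],[0,0,-40,0,0],[0,0,-30,0,0],[0,0,0,0,0]]]'>/dev/null; python3 - <<'E'
from workcell import bot; from h import *
c=wristcam(bot); cv2.imwrite("pics/w8.png",c["img"])
E
python3 plan.py 685.5 -110 180 186.1
```

```text
t 25.02 pos [ 450.8 -298.7  197.8] psi -173.8 tilt [-0.003 -0.004] w 0.0855 F [ 0.  -0.4 -0.6] j [-0.58  0.34  0.05  1.28 -0.01 -0.69]
turn 0.1 shift after turn [-253.5  162.7   16.3] | without turn [-253.6  162.5   16.3]
```

View pics/w8.png

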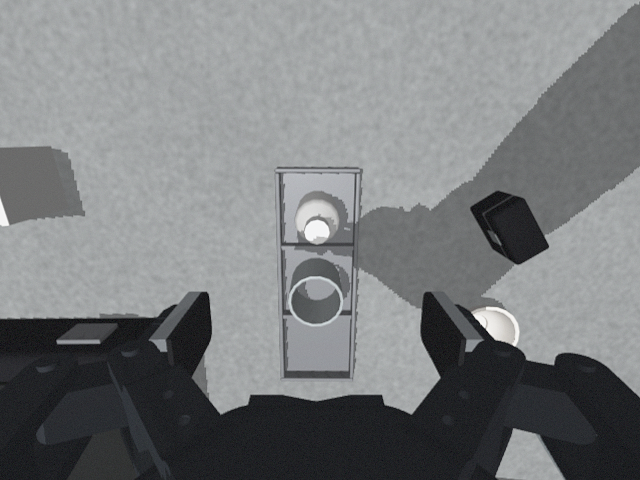

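The bottle is upright in the near end compartment at (316,220). Next is the jar.

```bash
python3 -m crank '[[[-50,32,0,0,0],[-50,32,0,0,0],[-50,32,0,0,0],[-45,30,0,0,0],[-25,15,0,0,0],[0,0,0,10.5,0],[0,0,0,0,0]]]'>/dev/null; python3 plan.py 685.5 -110 110 175
```

```text
t 25.9 pos [ 655.2 -129.2  184.2] psi 175.3 tilt [-0.021 -0.   ] w 0.0855 F [ 0.   0.  -0.3] j [-0.19  0.62  0.47  1.44 -0.   -0.11]
turn 0.3 shift after turn [-30.   22.   73.6] | without turn [-30.1  21.8  73.6]
```

```bash
python3 -m crank '[[[-16,11,0,0,0],[-15,11,30,0,0],[0,0,30,0,0],[0,0,0,0,0]]]'>/dev/null; python3 - <<'E'
from workcell import bot; from h import *
c=wristcam(bot); cv2.imwrite("pics/w9.png",c["img"]); print(proj(c,[[.6855,-.110,.056]]))
E
python3 plan.py 685.5 -110 28 175
```

```text
[[316.80823932 257.76421573]]
t 26.45 pos [ 685.4 -110.9  120.9] psi 175.8 tilt [-0.024  0.   ] w 0.0851 F [0.5 0.4 0. ] j [-0.16  0.71  0.46  1.35 -0.   -0.09]
turn 0.8 shift after turn [-2.2  1.1 92.8] | without turn [-2.2  1.1 92.8]
```

View pics/w9.png

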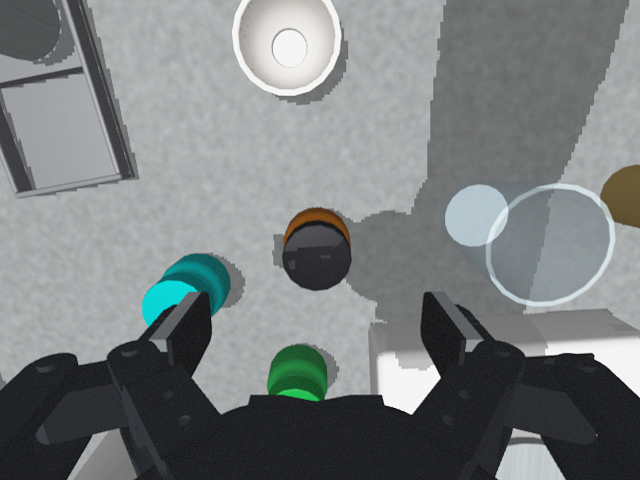

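```bash
python3 -m crank '[[[-2,1,25,0,0],[0,0,25,0,0],[0,0,15,0,0],[0,0,0,0,0]]]'>/dev/null; python3 plan.py 685.5 -110 27 175
```

```text
t 26.95 pos [ 689.1 -112.4   61.8] psi 175.9 tilt [-0.013 -0.001] w 0.0854 F [-1.1  0.2  0.7] j [-0.16  0.75  0.38  1.21 -0.   -0.09]
turn 0.9 shift after turn [ 3.3  2.2 34.8] | without turn [ 3.3  2.2 34.8]
```

```bash
python3 -m crank '[[[3,2,12,0,0],[2,0,12,0,0],[0,0,6,0,0],[0,0,0,0,0]]]'>/dev/null; python3 plan.py 685.5 -110 27 175
```

```text
t 27.45 pos [ 685.1 -110.3   32.9] psi 175.9 tilt [-0.009 -0.002] w 0.0856 F [-0.1  0.2 -0.9] j [-0.16  0.76  0.32  1.14 -0.   -0.09]
turn 0.9 shift after turn [-0.4  0.4  5.9] | without turn [-0.5  0.3  5.9]
```

```bash
python3 -m crank '[[[0,0,3,0,0],[0,0,3,0,0],[0,0,0,0,0],[0,0,0,0,255],[0,0,0,0,255],[0,0,0,0,255],[0,0,0,0,255],[0,0,0,0,255],[0,0,0,0,255],[0,0,0,0,255],[0,0,0,0,255]]]'>/dev/null; python3 plan.py 685.5 -110 27 175;python3 -m crank '[[[0,0,-12,0,255],[0,0,-30,0,255],[0,0,-40,0,255],[0,0,-40,0,255],[0,0,0,0,255]]]'>/dev/null;python3 - <<'E'
from workcell import bot; from h import *
c=wristcam(bot); cv2.imwrite("pics/w10.png",c["img"])
E
python3 plan.py 597 -283.3 150 186.1
```

```text
t 28.82 pos [ 686.2 -110.5   27.8] psi 175.9 tilt [-0.006 -0.002] w 0.0416 F [ 0.5  0.1 -0.5] j [-0.16  0.77  0.31  1.13 -0.   -0.09]
turn 0.9 shift after turn [0.7 0.5 0.8] | without turn [0.7 0.5 0.8]
t 29.5 pos [ 684.6 -109.7  151.4] psi 175.9 tilt [-0.014 -0.001] w 0.0419 F [-0.2 -0.4 -2. ] j [-0.16  0.69  0.5   1.39 -0.   -0.09]
turn -10.2 shift after turn [ 105.6 -163.3    2.8] | without turn [  75.1 -179.3    2.8]
```

View pics/w10.png

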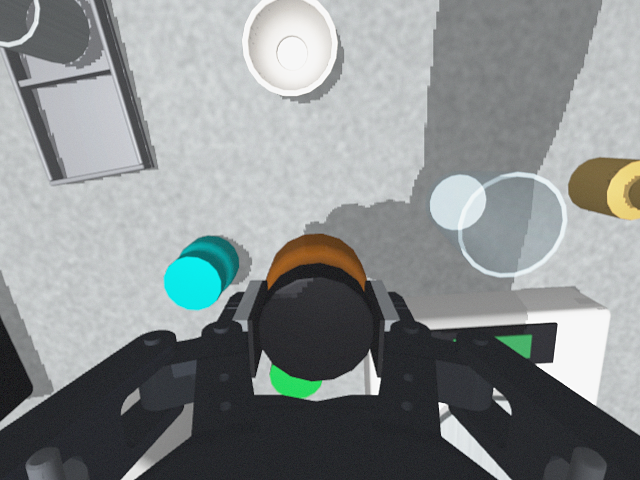

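```bash
python3 -m crank '[[[0,0,0,-10.2,255],[30,-47,-2,0,255],[30,-47,-2,0,255],[30,-47,-2,0,255],[10,-15,0,0,255],[0,0,0,0,255]]]'>/dev/null; python3 plan.py 597.5 -283.5 80 186.1
```

```text
t 30.25 pos [ 595.5 -276.7  146.4] psi -173.3 tilt [-0.032  0.006] w 0.0419 F [-0.1  1.4 -1.5] j [-0.43  0.62  0.37  1.35 -0.01 -0.55]
turn 0.6 shift after turn [-3.4 -7.6 66.3] | without turn [-3.3 -7.6 66.3]
```

```bash
python3 -m crank '[[[-3,-7,0,0.6,255],[0,0,35,0,255],[0,0,30,0,255],[0,0,0,0,255]]]'>/dev/null; python3 plan.py 597.5 -283.5 33 186.1
```

```text
t 30.75 pos [ 601.1 -277.8   78.3] psi -173.5 tilt [-0.032  0.007] w 0.0416 F [ 0.4 -0.6 -1.2] j [-0.43  0.68  0.29  1.21 -0.01 -0.54]
turn 0.4 shift after turn [ 2.8 -5.7 45.3] | without turn [ 2.8 -5.7 45.3]
```

```bash
python3 - <<'E'
from workcell import bot; from h import *
c=wristcam(bot); cv2.imwrite("pics/w11.png",c["img"])
a=np.radians(6.1);A=np.array([np.cos(a),np.sin(a)]);B=np.array([-A[1],A[0]]);C=np.array([.5234,-.2912])
print(np.round(proj(c,[np.r_[C+x*A+y*B,.018] for x,y in[(.037,-.039),(.037,.039),(-.113,-.039),(-.113,.039)]])))
E
```

```text
[[ 238.  188.]
 [ 373.  189.]
 [ 224. -128.]
 [ 387. -125.]]
```

View pics/w11.png

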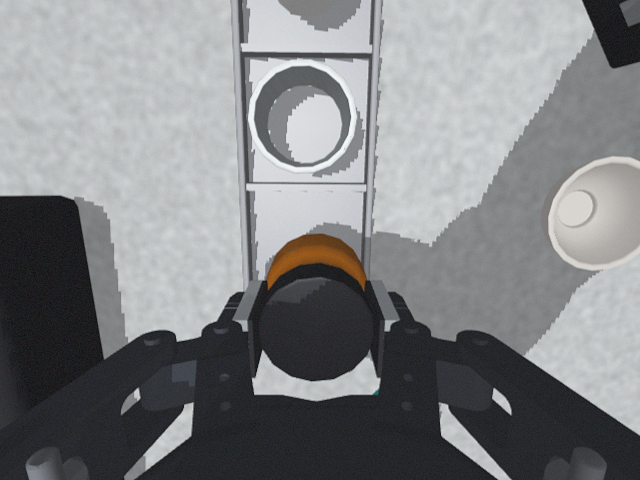

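The partition is at row 187, against 188 predicted. The jar is about 6 mm right of the compartment centre, so I correct that and lower.

```bash
python3 -m crank '[[[3,-6,0,0.4,255],[0,0,12,0,255],[0,0,12,0,255],[0,0,0,0,255]]]'>/dev/null; python3 plan.py 597.5 -283.5 33 186.1
```

```text
t 31.3 pos [ 602.3 -285.1   58.6] psi -173.9 tilt [-0.023  0.003] w 0.0414 F [-0.7  0.1 -2. ] j [-0.44  0.7   0.27  1.16 -0.01 -0.55]
turn 0.0 shift after turn [ 4.   1.9 25.7] | without turn [ 4.   1.9 25.7]
```

```bash
python3 -m crank '[[[4,2,7,0,255],[0,0,7,0,255],[0,0,5,0,255],[0,0,0,0,255]]]'>/dev/null; python3 plan.py 597.5 -283.5 33 186.1
```

```text
t 31.8 pos [ 597.1 -283.4   38.4] psi -173.9 tilt [-0.023  0.003] w 0.0418 F [ 0.2 -0.1 -1.3] j [-0.44  0.7   0.22  1.11 -0.01 -0.55]
turn 0.0 shift after turn [-0.5 -0.2  5.4] | without turn [-0.5 -0.2  5.4]
```

```bash
python3 -m crank '[[[0,0,2,0,255],[0,0,2,0,255],[0,0,0,0,255]]]'>/dev/null; python3 plan.py 597.5 -283.5 32 186.1;python3 -m crank '[[[0,0,1.5,0,255],[0,0,0,0,255]]]'>/dev/null; python3 plan.py;
```

```text
t 32.17 pos [ 597.5 -283.6   34.6] psi -173.9 tilt [-0.022  0.003] w 0.0418 F [-0.1 -0.  -1.1] j [-0.44  0.71  0.22  1.1  -0.01 -0.55]
turn 0.0 shift after turn [-0.1  0.1  2.6] | without turn [-0.1  0.1  2.6]
t 32.42 pos [ 597.6 -283.6   33.3] psi -173.9 tilt [-0.022  0.003] w 0.0419 F [-0.6 -0.6 -2. ] j [-0.44  0.71  0.22  1.1  -0.01 -0.55]
```

```bash
python3 -m crank '[[[0,0,1.5,0,255],[0,0,0,0,255]]]'>/dev/null; python3 plan.py;python3 -m crank '[[[0,0,1.5,0,255],[0,0,0,0,255]]]'>/dev/null; python3 plan.py
```

```text
t 32.67 pos [ 597.9 -283.7   32.1] psi -173.9 tilt [-0.021  0.002] w 0.0417 F [-0.5 -0.1 -0.8] j [-0.44  0.71  0.22  1.1  -0.01 -0.55]
t 32.92 pos [ 598.  -283.9   32.2] psi -173.9 tilt [-0.02   0.002] w 0.0416 F [ 0.2  0.3 -1.8] j [-0.44  0.71  0.22  1.1  -0.01 -0.55]
```

```bash
python3 -m crank '[[[0,0,0,0,200],[0,0,0,0,120],[0,0,0,0,60],[0,0,0,0,0],[0,0,0,0,0],[0,0,0,0,0],[0,0,-15,0,0],[0,0,-40,0,0],[0,0,-40,0,0],[0,0,-40,0,0],[0,0,-30,0,0],[0,0,0,10.5,0]]]'>/dev/null; python3 - <<'E'
from workcell import bot; from h import *
c=wristcam(bot); cv2.imwrite("pics/w12.png",c["img"])
E
python3 plan.py 437.3 110.2 180 175.4
```

```text
t 34.48 pos [ 601.8 -284.3  207.3] psi 175.1 tilt [-0.016  0.   ] w 0.0855 F [-0.1  0.6  0.2] j [-0.44  0.61  0.5   1.48 -0.01 -0.35]
turn -0.3 shift after turn [195.1 380.   30.1] | without turn [197.3 378.9  30.1]
```

View pics/w12.png

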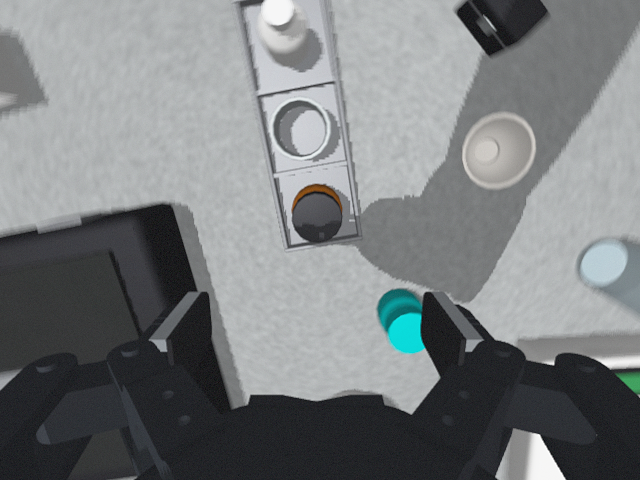

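Bottle (283,28), ring (302,129) and jar (317,213) all stand in tray3. Next is the small weight.

```bash
python3 -m crank '[[[27,53,0,0,0],[27,53,0,0,0],[27,53,0,0,0],[27,53,0,0,0],[27,53,0,0,0],[27,53,0,0,0],[15,30,0,0,0],[0,0,0,0,0]]]'>/dev/null; python3 plan.py 437.3 110.2 120 175.4
```

```text
t 35.48 pos [448.6  86.2 211.9] psi 176.1 tilt [-0.012  0.002] w 0.0854 F [ 1.  -0.4 -0.3] j [ 0.19  0.17 -0.13  1.28  0.    0.26]
turn 0.7 shift after turn [12.1 22.9 92. ] | without turn [11.8 23.1 92. ]
```

```bash
python3 -m crank '[[[7,12,15,0.7,0],[6,12,30,0,0],[0,0,40,0,0],[0,0,0,0,0]]]'>/dev/null; python3 - <<'E'
from workcell import bot; from h import *
c=wristcam(bot); cv2.imwrite("pics/w13.png",c["img"]); print(proj(c,[[.4373,.1102,.054]]))
E
python3 plan.py 437.3 110.2 30 175.4
```

```text
[[316.01420988 246.15366518]]
t 36.02 pos [440.8 110.  129.6] psi 175.6 tilt [-0.002  0.002] w 0.0851 F [ 0.1  0.1 -0.1] j [ 0.24  0.23 -0.29  1.05  0.    0.32]
turn 0.2 shift after turn [ 3.3 -0.3 99.6] | without turn [ 3.3 -0.3 99.6]
```

View pics/w13.png

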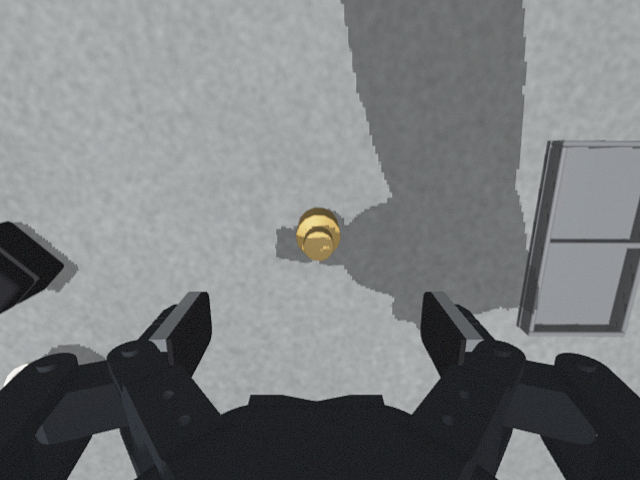

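```bash
python3 -m crank '[[[3,0,30,0,0],[0,0,25,0,0],[0,0,15,0,0],[0,0,0,0,0]]]'>/dev/null; python3 plan.py 437.3 110.2 33 175.4
```

```text
t 36.52 pos [446.7 109.7  66.4] psi 175.5 tilt [0.014 0.005] w 0.0854 F [ 0.4 -0.1 -1. ] j [ 0.24  0.3  -0.38  0.87  0.    0.32]
turn 0.1 shift after turn [ 9.8 -0.4 33.2] | without turn [ 9.8 -0.4 33.2]
```

```bash
python3 -m crank '[[[10,0,10,0,0],[3,0,10,0,0],[0,0,8,0,0],[0,0,0,0,0]]]'>/dev/null; python3 plan.py 437.3 110.2 33 175.4
```

```text
t 37.02 pos [436.1 111.1  39.7] psi 175.5 tilt [0.02  0.006] w 0.0856 F [0.4 0.9 0.1] j [ 0.25  0.32 -0.45  0.79  0.    0.33]
turn 0.1 shift after turn [-1.1 -0.9  6.7] | without turn [-1.1 -0.9  6.7]
```

```bash
python3 -m crank '[[[-1,-1,3,0,0],[0,0,2,0,0],[0,0,0,0,0]]]'>/dev/null; python3 plan.py 437.3 110.2 33 175.4
```

```text
t 37.4 pos [437.8 110.1  34.6] psi 175.5 tilt [0.02  0.006] w 0.0851 F [-0.9  0.1  0.2] j [ 0.25  0.33 -0.45  0.77  0.    0.32]
turn 0.1 shift after turn [0.5 0.  1.6] | without turn [0.5 0.  1.6]
```

```bash
python3 -m crank '[[[0,0,1,0,0],[0,0,0,0,255],[0,0,0,0,255],[0,0,0,0,255],[0,0,0,0,255],[0,0,0,0,255],[0,0,0,0,255],[0,0,0,0,255],[0,0,0,0,255],[0,0,0,0,255]]]'>/dev/null; python3 plan.py;python3 -m crank '[[[0,0,-12,0,255],[0,0,-30,0,255],[0,0,-40,0,255],[0,0,-40,0,255],[0,0,0,0,255]]]'>/dev/null;python3 - <<'E'
from workcell import bot; from h import *
c=wristcam(bot); cv2.imwrite("pics/w14.png",c["img"])
E
python3 plan.py 427.1 320 150 175.4
```

```text
t 38.65 pos [438.2 110.4  34.1] psi 175.5 tilt [0.021 0.007] w 0.0176 F [ 1.4 -0.1  0.4] j [ 0.25  0.33 -0.45  0.77  0.    0.32]
t 39.33 pos [432.7 108.6 158.8] psi 175.5 tilt [0.014 0.005] w 0.0174 F [ 0.   0.6 -2.3] j [ 0.25  0.17 -0.28  1.11  0.    0.32]
turn 0.1 shift after turn [ 22.6 210.2   9.7] | without turn [ 22.3 210.2   9.7]
```

View pics/w14.png

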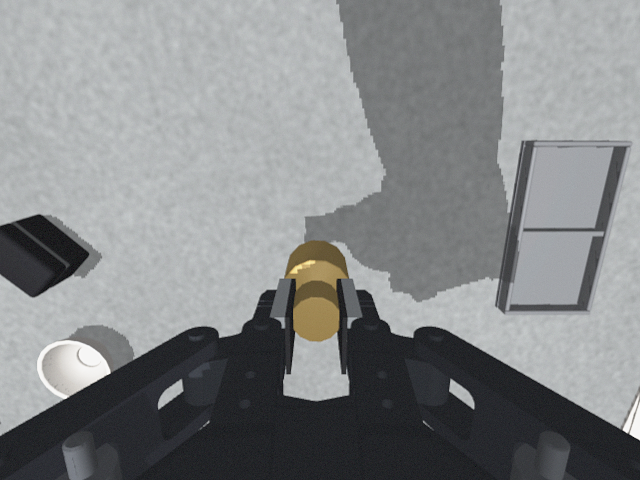

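```bash
python3 -m crank '[[[6,50,-2,0,255],[6,50,-2,0,255],[6,50,-2,0,255],[4,40,0,0,255],[0,0,0,0,255]]]'>/dev/null; python3 plan.py 428 320 100 175.4
```

```text
t 39.95 pos [421.7 301.5 158. ] psi 175.2 tilt [ 0.003 -0.003] w 0.0177 F [-0.3 -1.5 -2.2] j [ 0.62  0.32 -0.08  1.17 -0.    0.71]
turn -0.2 shift after turn [-4.6 19.1 58. ] | without turn [-4.5 19.1 58. ]
```

```bash
python3 -m crank '[[[-5,19,0,0,255],[0,0,30,0,255],[0,0,25,0,255],[0,0,0,0,255]]]'>/dev/null; python3 - <<'E'
from workcell import bot; from h import *
c=wristcam(bot); cv2.imwrite("pics/w15.png",c["img"])
a=np.radians(-4.6);A=np.array([np.cos(a),np.sin(a)]);B=np.array([-A[1],A[0]]);C=np.array([.464,.317])
print(np.round(proj(c,[np.r_[C+x*A+y*B,.018] for x,y in[(-.076,-.039),(-.076,.039),(0,-.039),(0,.039),(.076,-.039),(.076,.039)]])))
E
python3 plan.py 428 320 40 175.4
```

```text
[[263. 190.]
 [388. 190.]
 [268. 301.]
 [382. 301.]
 [272. 395.]
 [377. 395.]]
t 40.5 pos [425.5 315.3  97.4] psi 175.2 tilt [-0.005 -0.011] w 0.0176 F [ 0.1  0.3 -1.1] j [ 0.64  0.4  -0.13  1.05 -0.01  0.73]
turn -0.2 shift after turn [-2.3  5.5 57.3] | without turn [-2.3  5.5 57.3]
```

View pics/w15.png

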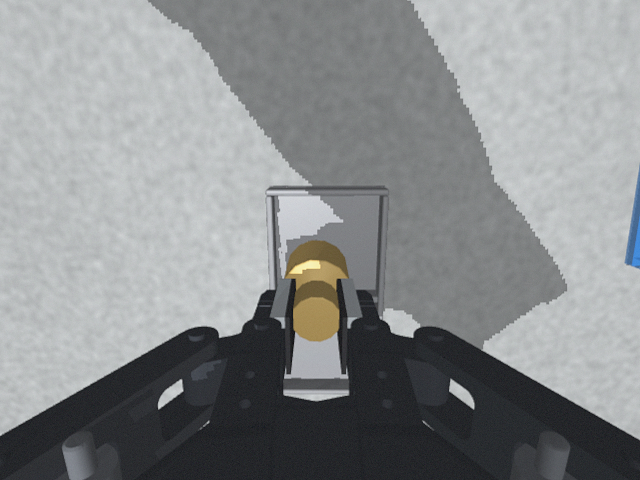

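The near edge runs from (266,190) to (388,190), as predicted. Lowering the weight.

```bash
python3 -m crank '[[[-2,5,15,0,255],[0,0,15,0,255],[0,0,8,0,255],[0,0,0,0,255]]]'>/dev/null; python3 plan.py 428 319.5 39 175.4
```

```text
t 41.0 pos [429.1 319.9  58.4] psi 175.1 tilt [-0.002 -0.009] w 0.0175 F [-0.6  0.5 -1.7] j [ 0.64  0.45 -0.17  0.96 -0.01  0.73]
turn -0.3 shift after turn [ 1.  -0.3 19.4] | without turn [ 1.  -0.4 19.4]
```

```bash
python3 -m crank '[[[1,0,7,0,255],[0,0,6,0,255],[0,0,3,0,255],[0,0,0,0,255]]]'>/dev/null; python3 plan.py 428 319.5 39 175.4
```

```text
t 41.5 pos [428.4 320.3  42.1] psi 175.1 tilt [-0.001 -0.009] w 0.0175 F [ 0.4  0.2 -1.9] j [ 0.65  0.47 -0.19  0.92 -0.01  0.73]
turn -0.3 shift after turn [ 0.4 -0.8  3.1] | without turn [ 0.4 -0.8  3.1]
```

```bash
python3 -m crank '[[[0,-1,2,0,255],[0,0,1.5,0,255],[0,0,0,0,255]]]'>/dev/null; python3 plan.py;python3 -m crank '[[[0,0,1.5,0,255],[0,0,0,0,255]]]'>/dev/null; python3 plan.py;python3 -m crank '[[[0,0,1.5,0,255],[0,0,0,0,255]]]'>/dev/null; python3 plan.py
```

```text
t 41.88 pos [428.7 319.4  38.8] psi 175.1 tilt [-0.    -0.008] w 0.0177 F [-0.4 -0.2 -2.5] j [ 0.64  0.47 -0.2   0.91 -0.01  0.73]
t 42.12 pos [429.  319.8  38.2] psi 175.1 tilt [ 0.001 -0.007] w 0.0176 F [ 0.5  0.2 -2.2] j [ 0.64  0.47 -0.2   0.9  -0.01  0.73]
t 42.38 pos [429.3 320.1  38.3] psi 175.1 tilt [ 0.002 -0.006] w 0.0176 F [-0.4 -0.1 -3. ] j [ 0.64  0.47 -0.2   0.9  -0.01  0.73]
```

```bash
python3 -m crank '[[[0,0,0,0,200],[0,0,0,0,120],[0,0,0,0,60],[0,0,0,0,0],[0,0,0,0,0],[0,0,0,0,0],[0,0,-15,0,0],[0,0,-40,0,0],[0,0,-40,0,0],[0,0,-40,0,0],[0,0,-20,0,0],[0,0,0,0,0]]]'>/dev/null; python3 - <<'E'
from workcell import bot; from h import *
c=wristcam(bot); cv2.imwrite("pics/w16.png",c["img"])
E
python3 plan.py 443.6 -123.1 180 130
```

```text
t 43.92 pos [429.3 321.3 202.1] psi 175.1 tilt [ 0.004 -0.004] w 0.0856 F [-0.   0.4 -0.4] j [ 0.65  0.33  0.04  1.29 -0.01  0.73]
turn 45.1 shift after turn [-349.5 -274.7   23.9] | without turn [ -52.  -441.5   23.9]
```

View pics/w16.png

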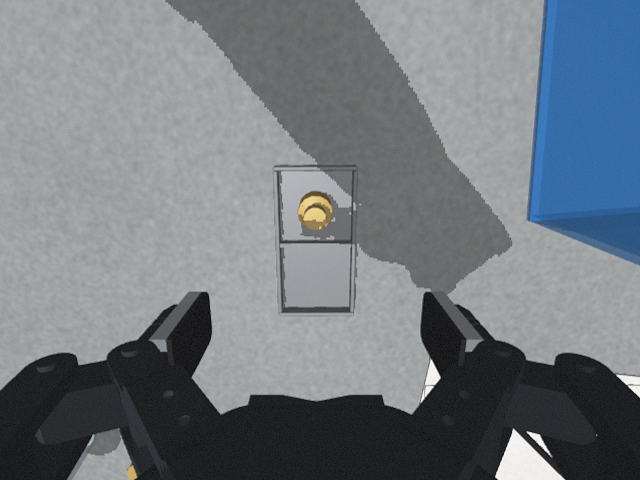

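The weight is upright in tray2's near compartment at (315,210). Next is the case.

```bash
python3 -m crank '[[[-6,-55,0,0,0],[-6,-55,0,0,0],[-6,-55,0,0,0],[-6,-55,0,0,0],[-6,-55,0,0,0],[-6,-55,0,0,0],[-6,-55,0,0,0],[0,0,0,10.6,0],[0,0,0,10.6,0],[0,0,0,10.6,0],[0,0,0,10.6,0],[0,0,0,0,0]]]'>/dev/null;python3 plan.py 443.6 -123.1 130 130
```

```text
t 45.42 pos [429.1 -78.9 189. ] psi 132.6 tilt [-0.021 -0.004] w 0.0854 F [ 0.2  0.  -0.5] j [-0.18  0.16 -0.21  1.22 -0.01  0.65]
turn 2.6 shift after turn [-43.8 -16.2  58.9] | without turn [-43.  -18.2  58.9]
```

```bash
python3 -m crank '[[[0,0,0,2.6,0],[-22,-8,20,0,0],[-21,-8,30,0,0],[0,0,0,0,0]]]'>/dev/null;python3 - <<'E'
from workcell import bot; from h import *
c=wristcam(bot); cv2.imwrite("pics/w17.png",c["img"])
a=np.radians(40);A=np.array([np.cos(a),np.sin(a)]);B=np.array([-A[1],A[0]]);C=np.array([.4436,-.1231])
print(np.round(proj(c,[np.r_[C+x*A+y*B,.048] for x,y in[(-.027,-.016),(-.027,.016),(.027,-.016),(.027,.016)]])))
E
python3 plan.py 443.6 -123.1 20 130
```

```text
[[280. 267.]
 [279. 222.]
 [358. 269.]
 [360. 224.]]
t 45.98 pos [ 442.9 -121.9  136.7] psi 130.7 tilt [-0.023 -0.003] w 0.0853 F [-0.5  0.4  0.5] j [-0.26  0.24 -0.25  1.1  -0.01  0.6 ]
turn 0.7 shift after turn [ -2.8   2.  116.6] | without turn [ -2.8   2.  116.6]
```

View pics/w17.png

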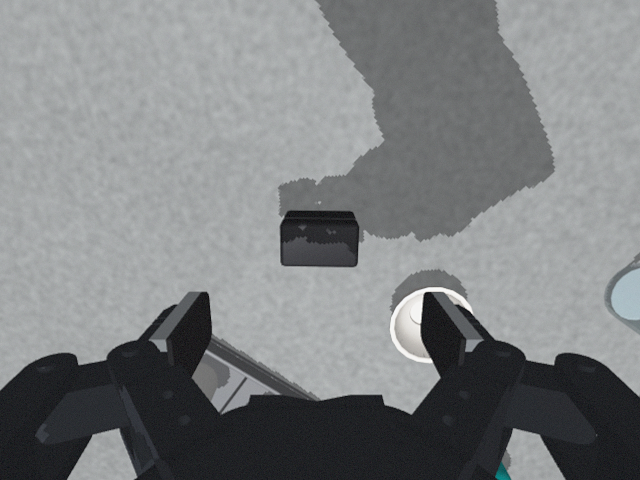

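```bash
python3 -m crank '[[[-3,2,30,0.7,0],[0,0,30,0,0],[0,0,20,0,0],[0,0,0,0,0]]]'>/dev/null; python3 plan.py 443.6 -123.1 17 130
```

```text
t 46.48 pos [ 447.1 -121.1   59. ] psi 130.5 tilt [-0.016 -0.004] w 0.0852 F [-0.1  0.5  0.6] j [-0.26  0.33 -0.35  0.9  -0.01  0.6 ]
turn 0.5 shift after turn [ 0.4 -3.3 42. ] | without turn [ 0.5 -3.3 42. ]
```

```bash
python3 -m crank '[[[0,-3,17,0.5,0],[0,0,14,0,0],[0,0,6,0,0],[0,0,0,0,0]]]'>/dev/null; python3 plan.py 443.6 -123.1 17 130
```

```text
t 46.98 pos [ 448.2 -122.8   25.5] psi 130.2 tilt [-0.008 -0.005] w 0.0858 F [-0.4  0.1 -0.1] j [-0.26  0.38 -0.4   0.8  -0.01  0.61]
turn 0.2 shift after turn [ 2.7 -3.6  8.6] | without turn [ 2.7 -3.6  8.6]
```

```bash
python3 -m crank '[[[3,-4,4,0,0],[1,-1,4,0,0],[0,0,0,0,0]]]'>/dev/null; python3 plan.py 443.6 -123.1 17 130
```

```text
t 47.35 pos [ 442.  -123.2   18.1] psi 130.3 tilt [-0.007 -0.006] w 0.0856 F [-0.4 -0.3  0.3] j [-0.27  0.38 -0.42  0.77 -0.01  0.6 ]
turn 0.3 shift after turn [-1.   1.3  1.1] | without turn [-1.   1.3  1.1]
```

```bash
python3 -m crank '[[[-1,1,1,0,0],[0,0,0,0,255],[0,0,0,0,255],[0,0,0,0,255],[0,0,0,0,255],[0,0,0,0,255],[0,0,0,0,255],[0,0,0,0,255],[0,0,0,0,255],[0,0,0,0,255]]]'>/dev/null; python3 plan.py;python3 -m crank '[[[0,0,-12,0,255],[0,0,-30,0,255],[0,0,-40,0,255],[0,0,-40,0,255],[0,0,-20,0,255],[0,0,0,0,255]]]'>/dev/null;python3 - <<'E'
from workcell import bot; from h import *
c=wristcam(bot); cv2.imwrite("pics/w18.png",c["img"])
E
python3 plan.py 501 314 160 175.4
```

```text
t 48.6 pos [ 444.  -123.6   17.6] psi 130.2 tilt [-0.006 -0.006] w 0.0527 F [ 0.6 -0.9  0. ] j [-0.27  0.38 -0.42  0.77 -0.01  0.6 ]
t 49.4 pos [ 443.6 -122.3  165.6] psi 130.3 tilt [-0.008 -0.006] w 0.0532 F [ 0.3 -0.7 -0.9] j [-0.26  0.21 -0.21  1.16 -0.01  0.6 ]
turn -45.1 shift after turn [-22.3 439.5   2.8] | without turn [295.8 325.8   2.8]
```

View pics/w18.png

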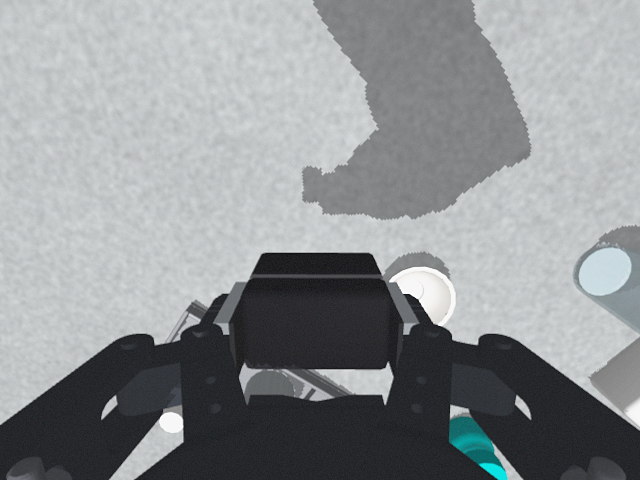

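```bash
python3 -m crank '[[[0,0,0,-10.6,255],[0,0,0,-10.6,255],[0,0,0,-10.6,255],[0,0,0,-10.6,255],[-2,52,-2,0,255],[-2,52,-2,0,255],[-2,52,-2,0,255],[-2,52,-2,0,255],[-2,52,-2,0,255],[-2,52,-2,0,255],[-2,52,-2,0,255],[0,0,0,0,255]]]'>/dev/null; python3 plan.py 501 314 110 175.4
```

```text
t 50.9 pos [490.7 247.2 158.7] psi 173.2 tilt [-0.038 -0.008] w 0.0531 F [-0.2 -0.3 -1.2] j [0.46 0.41 0.05 1.25 0.01 0.58]
turn -2.2 shift after turn [-6.7 67.9 47.7] | without turn [-4.1 68.1 47.7]
```

```bash
python3 -m crank '[[[0,0,0,-2.2,255],[-3,34,0,0,255],[-3,34,0,0,255],[0,0,30,0,255],[0,0,-30,0,255],[0,0,30,0,255],[0,0,0,0,255]]]'>/dev/null; python3 plan.py 501 314 80 175.4
```

```text
t 51.77 pos [493.7 305.6 114.9] psi 175.2 tilt [-0.059 -0.024] w 0.0532 F [ 0.1  0.7 -1.2] j [0.55 0.52 0.1  1.22 0.01 0.63]
turn -0.2 shift after turn [-8.6  9.9 34.2] | without turn [-8.5  9.9 34.2]
```

```bash
python3 -m crank '[[[0,0,-15,0,255],[0,0,-15,0,255],[0,0,-15,0,255],[0,0,-15,0,255]]]'>/dev/null; python3 plan.py; python3 -m crank '[[[0,0,50,0,255],[0,0,0,0,255],[0,0,-50,0,255],[0,0,0,0,255]]]'>/dev/null; python3 plan.py;python3 -m crank '[[[0,0,50,0,255],[0,0,0,0,255],[0,0,-50,0,255],[0,0,0,0,255]]]'>/dev/null; python3 plan.py 501 314 80 175.4
```

```text
t 52.27 pos [498.9 306.3 181.9] psi 175.1 tilt [-0.055 -0.022] w 0.0531 F [-0.1  0.7 -0.1] j [0.55 0.48 0.22 1.37 0.01 0.63]
t 52.77 pos [503.9 308.9 195.4] psi 175.1 tilt [-0.039 -0.012] w 0.053 F [ 0.3  0.4 -1.6] j [0.54 0.47 0.24 1.38 0.01 0.63]
t 53.27 pos [507.7 311.  206.8] psi 175.1 tilt [-0.027 -0.005] w 0.0528 F [ 0.3 -0.6 -1.4] j [0.54 0.46 0.26 1.4  0.01 0.63]
turn -0.3 shift after turn [  3.5   3.3 127. ] | without turn [  3.5   3.3 127. ]
```

Each down-and-up pair reduces the tilt, so I do two more.

```bash
python3 -m crank '[[[0,0,50,0,255],[0,0,0,0,255],[0,0,-45,0,255],[0,0,0,0,255],[0,0,50,0,255],[0,0,0,0,255],[0,0,-45,0,255],[0,0,0,0,255]]]'>/dev/null; python3 plan.py 501 314 80 175.4
python3 -m crank '[[[0,0,50,0,255],[0,0,0,0,255],[0,0,40,0,255],[0,0,0,0,255]]]'>/dev/null; python3 plan.py 501 314 80 175.4
```

```text
t 54.27 pos [513.6 314.5 216.7] psi 175.1 tilt [-0.008  0.007] w 0.0532 F [ 0.4 -0.2 -1.6] j [0.54 0.46 0.28 1.39 0.01 0.63]
turn -0.3 shift after turn [ 11.3  -2.3 136.8] | without turn [ 11.3  -2.4 136.8]
t 54.77 pos [517.1 317.6 134.9] psi 175.1 tilt [0.002 0.013] w 0.0533 F [-0.7  0.3 -0.4] j [0.55 0.5  0.13 1.19 0.01 0.63]
turn -0.3 shift after turn [15.8 -5.6 54.9] | without turn [15.8 -5.7 54.9]
```

```bash
python3 -m crank '[[[8,-3,0,0,255],[8,-3,20,0,255],[0,0,15,0,255],[0,0,0,0,255]]]'>/dev/null; python3 plan.py 501 314 30 175.4
python3 - <<'E'
from workcell import bot; from h import *
c=wristcam(bot); cv2.imwrite("pics/w19.png",c["img"])
a=np.radians(-4.6);A=np.array([np.cos(a),np.sin(a)]);B=np.array([-A[1],A[0]]);C=np.array([.464,.317])
print(np.round(proj(c,[np.r_[C+x*A+y*B,.018] for x,y in[(0,-.039),(0,.039),(-.076,-.039),(-.076,.039)]])))
E
```

```text
t 55.27 pos [505.2 316.7 109.6] psi 175.1 tilt [0.015 0.021] w 0.0533 F [ 0.1 -0.5 -0.9] j [0.55 0.49 0.04 1.1  0.01 0.64]
turn -0.3 shift after turn [ 5.1 -4.8 79.5] | without turn [ 5.1 -4.8 79.5]
[[248. 179.]
 [367. 178.]
 [240.  51.]
 [371.  51.]]
```

View pics/w19.png

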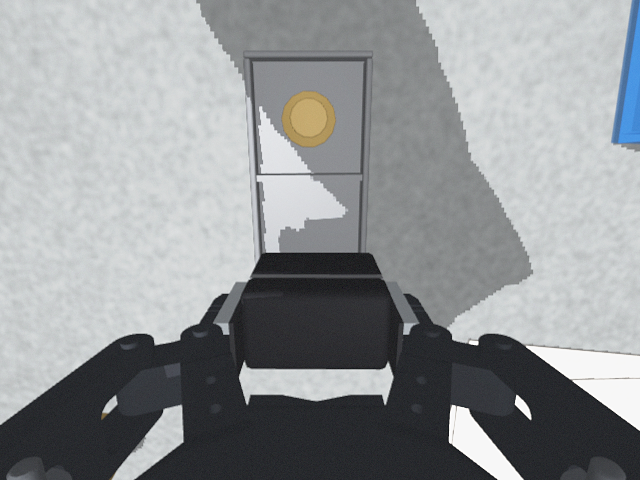

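```bash
python3 -m crank '[[[3,-2,20,0,255],[2,-2,20,0,255],[0,0,10,0,255],[0,0,0,0,255]]]'>/dev/null; python3 plan.py 501 314.7 23 175.4
```

```text
t 55.83 pos [505.3 316.7  64.1] psi 175.1 tilt [0.024 0.027] w 0.0531 F [-0.4  0.7 -0.5] j [ 0.55  0.52 -0.03  0.98  0.01  0.64]
turn -0.3 shift after turn [ 5.  -3.5 40.9] | without turn [ 5.  -3.6 40.9]
```

```bash
python3 -m crank '[[[5,-3,10,0,255],[1,-1,10,0,255],[0,0,8,0,255],[0,0,0,0,255]]]'>/dev/null; python3 plan.py 501 314.7 23 175.4
```

```text
t 56.33 pos [500.4 314.5  35.6] psi 175.1 tilt [0.027 0.028] w 0.0532 F [ 0.2 -0.1 -1.3] j [ 0.56  0.54 -0.09  0.91  0.01  0.64]
turn -0.3 shift after turn [-0.3 -0.2 12.7] | without turn [-0.3 -0.2 12.7]
```

```bash
python3 -m crank '[[[0,0,4,0,255],[0,0,3,0,255],[0,0,2,0,255],[0,0,0,0,255]]]'>/dev/null; python3 plan.py 501 314.7 22 175.4
```

```text
t 56.83 pos [501.2 315.2  26.5] psi 175.1 tilt [0.028 0.029] w 0.0529 F [-0.5 -0.8 -0. ] j [ 0.56  0.55 -0.09  0.89  0.01  0.64]
turn -0.3 shift after turn [ 0.3 -0.6  4.5] | without turn [ 0.3 -0.6  4.5]
```

```bash
python3 -m crank '[[[0,0,1.5,0,255],[0,0,1.5,0,255],[0,0,0,0,255]]]'>/dev/null; python3 plan.py;python3 -m crank '[[[0,0,1.5,0,255],[0,0,1.5,0,255],[0,0,0,0,255]]]'>/dev/null; python3 plan.py; python3 -m crank '[[[0,0,1.5,0,255],[0,0,0,0,255]]]'>/dev/null; python3 plan.py
```

```text
t 57.2 pos [501.5 315.4  23.6] psi 175.1 tilt [0.028 0.029] w 0.0529 F [ 0.1  0.8 -0.1] j [ 0.56  0.56 -0.1   0.88  0.01  0.64]
t 57.58 pos [502.  315.6  23.1] psi 175.1 tilt [0.03 0.03] w 0.053 F [ 0.1 -0.1 -0.3] j [ 0.56  0.56 -0.1   0.88  0.01  0.64]
t 57.83 pos [502.2 315.7  22.9] psi 175.1 tilt [0.031 0.03 ] w 0.053 F [-0.8 -0.2  0.4] j [ 0.56  0.56 -0.1   0.87  0.01  0.64]
```

```bash
python3 -m crank '[[[0,0,0,0,140],[0,0,0,0,110],[0,0,0,0,80],[0,0,0,0,40],[0,0,0,0,0],[0,0,0,0,0],[0,0,0,0,0],[0,0,-15,0,0],[0,0,-35,0,0],[0,0,-40,0,0],[0,0,-40,0,0],[0,0,0,0,0]]]'; python3 -m crank '[[[40,-30,-20,0,0],[40,-30,-20,0,0],[0,0,0,0,0]]]';python3 - <<'E'
from workcell import bot; from h import *
c=wristcam(bot); cv2.imwrite("pics/w20.png",c["img"])
for n in("top","scene"):
    c=bot.camera(n); np.savez(n+"1.npz",**c); cv2.imwrite(f"pics/{n}f.png",c["img"])
E
```

```text
clock: 59.32
eef_pos: [0.4989, 0.3121, 0.16]
tool_rot: [0.043, 0.999, 0.016, 0.016]
ft_force: [1.0, 0.3, -0.3]
grip_width: 0.0854
clock: 59.7
eef_pos: [0.4097, 0.2561, 0.1941]
tool_rot: [0.043, 0.999, 0.015, 0.014]
ft_force: [0.1, 1.5, -0.2]
grip_width: 0.0854
```

View pics/w20.png

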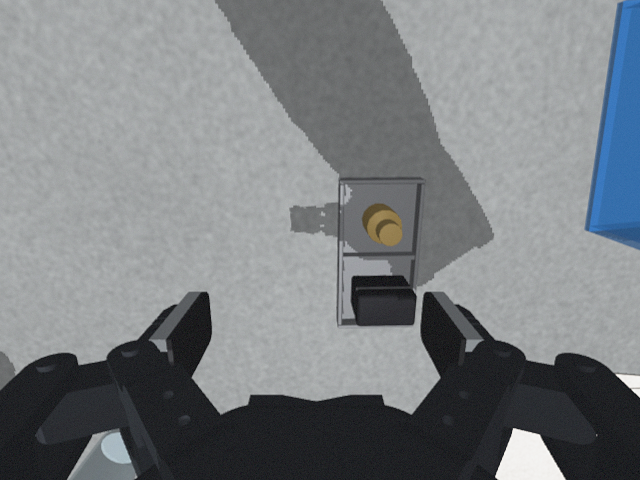

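View pics/scenef.png

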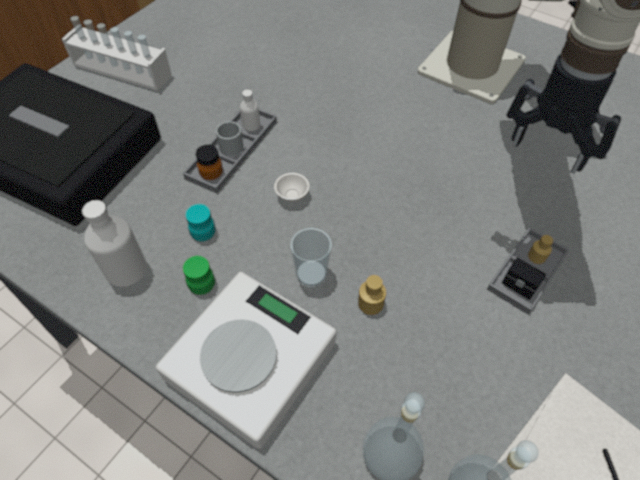

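View pics/topf.png

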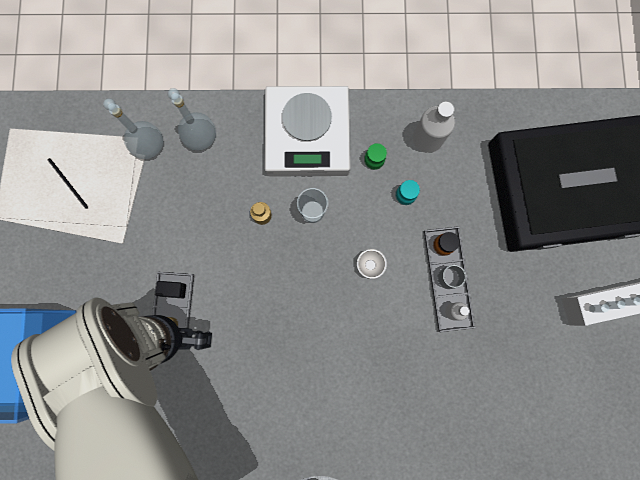

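All five items stand in their compartments: jar (446,243), ring (453,276), bottle (460,311) and case (170,289) in the top view, and the weight in the wrist view at (383,225). I check tops and centres numerically.

```bash
python3 - <<'E'
from h import *
c=load("top1.npz"); v,u=np.mgrid[0:480,0:640]; d=c["depth"]
P=np.stack([(u-c["cx"])/c["fx"]*d,(v-c["cy"])/c["fy"]*d,d],-1); W=(P-c["t"])@c["R"]; Z=W[...,2]
def tr(C,a,X):
    a=np.radians(a); D=X-np.array(C); return np.round([D@[np.cos(a),np.sin(a)],D@[-np.sin(a),np.cos(a)]],1)
for n,x,y,r,z,C,a in [("jar",447,242,13,.060,(523.4,-291.2),6.1),("ring",452,274,16,.054,(523.4,-291.2),6.1),("bottle",462,308,10,.092,(523.4,-291.2),6.1),("case",170,289,20,.052,(464,317),-4.6)]:
    m=(abs(u-x)<r)&(abs(v-y)<r)&(Z>z-.006)&(Z<z+.006); q=W[m]
    rc=cv2.minAreaRect((onz(c,np.c_[u[m],v[m]],z)[:,:2]*1000).astype(np.float32))
    A=np.c_[q[:,:2],np.ones(len(q))]; s=np.linalg.lstsq(A,q[:,2],rcond=None)[0]
    print(n,m.sum(),"in tray",tr(C,a,np.array(rc[0])),"size",np.round(rc[1],1),"ang",round(rc[2],1),"ztop",np.round(np.median(q[:,2]),4),"slope",np.round(s[:2],3))
for n,x,y,r,z in[("dish",371,264,25,.03),("beaker",312,202,25,.09),("bigw",260,210,22,.072)]:
    m=(abs(u-x)<r)&(abs(v-y)<r)&(Z>z-.008)&(Z<z+.008); print(n,np.round(cv2.minEnclosingCircle((onz(c,np.c_[u[m],v[m]],z)[:,:2]*1000).astype(np.float32))[0],1))
E
```

```text
jar 317 in tray [75.2 -0. ] size [40.8 41.6] ang 87.5 ztop 0.0609 slope [0.002 0.006]
ring 129 in tray [ 1.2 -1. ] size [49.5 47. ] ang 89.6 ztop 0.0538 slope [-0.006 -0.011]
bottle 78 in tray [-72.8   0.3] size [18.4 18.4] ang 87.2 ztop 0.0922 slope [ 0.03  -0.084]
case 389 in tray [38.  1.] size [55.3 31.9] ang 85.5 ztop 0.0521 slope [0.012 0.004]
dish [ 555.6 -119.2]
beaker [677.6   9.2]
bigw [670.3 123.1]
```

```bash
python3 -c "
from workcell import bot
print(bot.job_done(), bot.get_obs()['clock'])"
```

```text
the job is handed in; nothing more can be done
the job is handed in; nothing more can be done
```

Both kits are made up and the job is handed in, at about 60 s of the 136 s allowed. I lowered each item to contact with the compartment floor before opening the gripper.

**Placement:**
- **Three-compartment tray:** the ring is in the middle, the bottle in the near end and the amber jar in the far end.
- **Two-compartment tray:** the small weight is in the near compartment and the case in the far one.

**Last checks:**
- **Fit:** in the top view the jar, ring, bottle and case sit within about 1.5 mm of their compartment centres. Their top heights match standing flat on the floor, within 1 mm.
- **Left alone:** the dish, the beaker and the large weight are where they started, within 1 mm. The green and turquoise jars look unmoved in the final pictures; I did not measure them.

**What was less certain:**
- **Small weight:** the arm hid it in the last top view. I saw it upright in its compartment in the wrist and scene views, but did not measure it again.
- **Bottle level:** the slope fitted to its cap was 0.03 to 0.08, from only 78 pixels. The pictures show it upright, so I took that as noise.
- **Tool tilt:** fast moves tilted the tool by up to 3.6°. I worked the tilt out before lowering the case, but it came back to about 2.5° the other way by release. The case settled to within about 1° of level.

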